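Draw the flat bar out of its rack and set its mark under the punch

TASK

Take the flat metal bar out of its storage rack: raise the end by the low lip until it clears the lip, then draw the bar out lengthwise from under the cover that holds its other end. Lay it flat along the bed of the punch stand, marked face up, the longer part of the bar on the longer side of the bed, with the cross on its dark round mark straight under the punch tip, and let go. Leave the beaker, the small bottle to the right and the marker pen where they are.

Things in the scene. Friction and masses are not known exactly. Their poses are not given: they have to be found in the camera images.
- bar: loose flat aluminium bar, 25 wide x 220 long x 8 mm thick, about 0.12 kg. Origin: centre of its underside; x across, y along it (+y: near end, at the lip), z out of the marked face. At the start it lies flat in the rack, axes and origin in line with the rack's, underside 6 mm above the worktop; its long sides are free to grip between lip and cover
- bar_near_end (a point): middle of the lower edge of the bar's near end (at the lip); bar frame y = +110 mm, z = 0
- bar_far_end (a point): middle of the lower edge of the bar's far end (under the cover); bar frame y = -110 mm, z = 0
- bar_mark (a point): centre of the marked spot on the bar's top face, a black disc 18 mm across with a fine white cross; bar frame x = 0, y = -40 mm, z = 8 mm, so it is 70 mm from the far end and 150 mm from the near end. At the start it lies 25 mm outside the mouth of the cover and faces up
- rack: fixed storage rack. Origin: centre of its underside on the worktop; y along it, +y toward the lip. Grey base plate 70 x 238 x 6 mm, on which the bar lies. Steel lip at the +y end, covered pocket at the -y end, no side walls between. The cover stops the bar from being lifted level over the lip: raise the near end by 21 to 60 mm, then draw at least 50 mm toward +y
- rack_lip (a point): middle of the top edge of the rack's lip; rack frame y = 116 mm, 26 mm above the worktop. The lip is 50 mm wide, 6 mm thick (y 113 to 119), stands 20 mm above the base plate and 3 mm from the bar's near end
- rack_mouth (a point): middle of the pocket's mouth at base plate height; rack frame y = -65 mm, 6 mm above the worktop. Inside the pocket is 31 mm wide and 24 mm high, its back wall at y = -114 mm; it covers the last 45 mm of the bar. Cover 39 mm wide, its top 34 mm above the worktop (38 mm with the screw heads)
- punch: fixed punch stand. Origin on the worktop; x from the open front to the column, y along the bed, z up. Flat steel bed, top at 12 mm, x -35 to 32, y -95 to 95 mm. A column (x 36 to 58, y 23 to 57) bears an arm (x -13 to 58, y 25 to 55, z 85 to 139 mm) with the punch below it, up to 18 mm thick. The bed is longer toward -y: the bar's near end goes there (bar's +y along the bed's -y)
- punch_tip (a point): the fixed punch tip, pointing down; punch frame x = 0, y = +40 mm, 36 mm above the worktop, which is 24 mm above the bed, so 16 mm of air over the bar
- beaker: loose white beaker, 75 mm across and 90 mm high, behind the punch stand; origin at the centre of its underside; leave it
- glass_bottle: loose small open brown bottle, 29 mm across and 59 mm high, right of the rack; origin at the centre of its underside; leave it
- marker: loose felt marker lying flat, 130 mm long, 18 mm thick, to the left; origin at the centre of its underside; leave it

How it is judged:
By the outcome, as a careful person would: the job done as asked, in the order asked, and still so for the second after the job is handed in, with the robot touching nothing.
It also fails if it takes over 45 s, if anything falls off the work surface, if the arm or the gripper's body presses on something with over 40 N, if the wrist force passes 120 N, or if a joint passes its speed limit or range.

ROBOT

A 7-joint arm with a two-finger parallel gripper is mounted at the origin on a cart in front of the work surface, level with it; the furniture and walls round the work are solid. World frame = base frame: x ahead of the robot, y to its left, z up, the work surface at z = 0. Lengths are in mm, angles in rad, forces in N, time in s.
With the tool pointing down it reaches from about 425 to 975 mm from the base axis. Payload 16.7 kg.
Tool frame: the origin (TCP) lies at the very end of the fingers, on their centre line; the grasp point (between the pads) lies 19 mm behind it (arm.grasp_offset is the distance from the TCP to the grasp point, in mm); z points along the fingers, y is the direction in which the jaws open and shut (so a half turn about z gives the same grasp; the last joint's range is limited). The gripper opens to 85 mm and grips with 20 to 120 N. Pads are 22 mm wide; open, the fingers measure 114 mm over their backs; the gripper's body (76 mm by 85 mm) begins 54 mm behind the grasp point. The pads swing forward as they close: fully open they stand 13 mm farther back than shut.
Start: joints at [-1.391, 0.426, 0.074, 1.606, -0.034, 1.111, -0.067], TCP at [218.604, 638.582, 209.002] pointing down, gripper open.
Joint ranges: [-2.85, 2.85], [-0.5, 2.14], [-1.23, 1.37], [0.21, 2.46], [-1.02, 4.16], [0.16, 2.05], [-2.73, 2.73]. Speed limits (rad/s): [1.89, 1.89, 2.39, 2.39, 3.01, 3.01, 3.01].

INTERFACE

Orientations are given as a unit quaternion [w, x, y, z].
In Python, from station import arm, vision gives the robot as it stands.
- The arm moves only by the tool send_rows, never from a script. Its argument "increments" is a list of rows, each an object of numbers: "tx", "ty", "tz": the shift along the tool's x, y, z each as a share of 0.15 m, from -1 to 1; "turn": the turn about the tool's z as a share of 90 degrees, from -1 to 1; "gripper": the finger opening in mm, from 0 to 85.4. A call has 1 to 10 rows; each row is the pose to reach, as a shift and turn from the pose commanded when the call began, along the tool's axes at that moment; what a row does not reach only later rows make up. A row lasts 1/8 s, in which the tool goes at most 62.5 mm and 10.7 degrees, less where a joint would pass 70% of its speed; a pose out of reach is approached as far as the arm can. A call with a number of a shift or a turn outside -1 to 1 is refused whole. A call with a gripper value outside its range is refused whole. The fingers move at their own pace and stop on an object; "force" is the grip in N (left out, the last holds). Time passes only in rows, so rows that repeat a pose let the fingers close. It gives the time, the measured TCP pose, the force and the opening at its end, in the units of the state.
- arm.get_obs(): the state, without advancing time (a new reading comes with each control period).
- vision.get_image(name): name is "side" or "top"; returns a dict with "image" (420x560x3 uint8, red, green, blue), "fov_y" (degrees; the focal length in pixels is half the picture's height over the tangent of half this angle, whatever the lens; pixels are square), "cx", "cy" (the principal point, pixels), "rvec" (rotation vector, rad) and "tvec" (3), from world to camera coordinates, as OpenCV has them. Camera axes: x right, y down, z forward; pixel columns grow to the right and rows downward; lengths in mm; the calibration is good to about 2 mm. A picture is of the moment at which its call begins. There is no depth.
- arm.sign_off(): hands the job in, once; it reports no verdict.
The state is a dict: "time_s": time; "joint_pos": joint angles; "qvel": joint speeds; "joint_torque": joint torques, N m; "tool_pos": TCP position; "ee_rot": TCP orientation; "contact_force": force on the tool from outside, world axes, zero at the start; "wrist_torque": the same for the moment, N m; "grip_width": finger opening in mm.
Only numpy, scipy, OpenCV 4.12 (cv2) and the standard library are available. Lean on these libraries where they do the work, as an engineer would, in place of code of your own. Each camera call takes 0.05 s, during which the arm holds its last target.

## Working session

There is one attempt and no reset: what is moved stays moved. The work goes in short steps, Python scripts to look and compute and a tool call to move; the robot and the scene stay as the last step left them, time stands still between calls to the robot, and variables do not carry over. Pictures are saved under pics/ and viewed, and the job is handed in when it is done.

Besides the shell and the picture viewer there is one more tool, called after "Emit:" as name(argument=value, ...) on one line, values as JSON. send_rows: Moves the arm, as the interface text tells. Its arguments: {"type":"object","properties":{"increments":{"type":"array"},"force":{"type":"number"}},"required":["increments"]}

```bash
ls; mkdir -p pics
python3 - <<'E'
from station import arm, vision
import cv2
print(arm.get_obs()); 
for n in("side","top"):
    d=vision.get_image(n); print(n,{k:v for k,v in d.items() if k!="image"})
    cv2.imwrite(f"pics/{n}0.png",d["image"][:,:,::-1])
E
```

```text
pics
{'time_s': 0.0, 'joint_pos': array([-1.39051118,  0.42674213,  0.07386304,  1.60658252, -0.03409788,
        1.11079763, -0.0670831 ]), 'qvel': array([ 0.00071888,  0.00061233,  0.00122495,  0.0016539 ,  0.00158281,
       -0.00190359, -0.00047468]), 'joint_torque': array([-1.58706021e-03, -9.49842739e+01,  3.75985935e+00, -4.63524449e+01,
        1.92832667e-02,  1.00740697e-02, -2.79330300e-05]), 'tool_pos': array([218.49140047, 638.21406248, 208.31502734]), 'ee_rot': array([-5.38852033e-05,  1.64158232e-01,  9.86433815e-01, -6.32637748e-04]), 'contact_force': array([ 0.38405495, -0.49959974,  0.06606023]), 'wrist_torque': array([ 0.03762348, -0.00445865,  0.0411555 ]), 'grip_width': 85.31760040434537}
side {'fov_y': 51.05445875327263, 'cx': 280.14640260710655, 'cy': 217.3318149304065, 'rvec': array([ 0.07688478, -2.75520486,  1.43534129]), 'tvec': array([518.08565118, 141.54834008, 911.13653674])}
top {'fov_y': 56.79627328311586, 'cx': 275.9967214846362, 'cy': 210.10697060264746, 'rvec': array([ 2.12054219, -2.1291451 ,  0.17742919]), 'tvec': array([-134.39532644,  549.86207927,  978.8645302 ])}
```

View pics/side0.png

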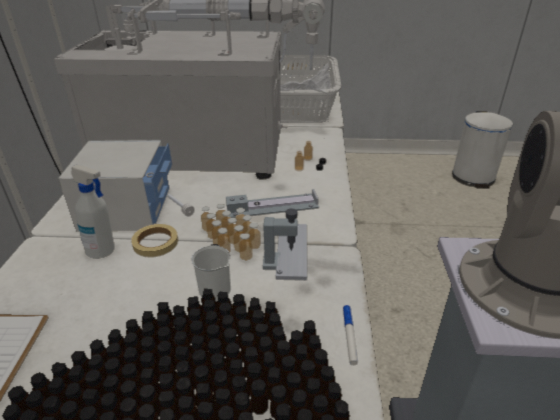

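View pics/top0.png

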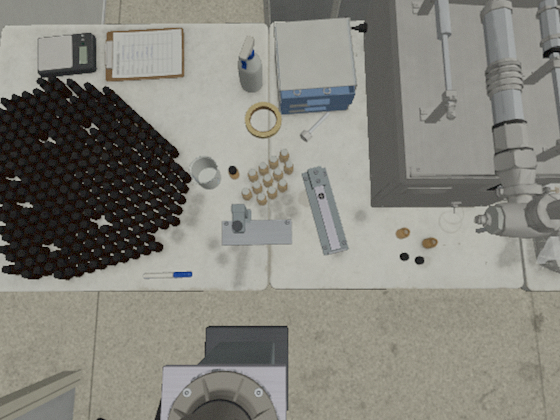

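```bash
cat > h.py <<'E'
import numpy as np, cv2
from station import arm, vision
from scipy.spatial.transform import Rotation as R
def cam(n):
    d=vision.get_image(n); im=d["image"]; f=im.shape[0]/2/np.tan(np.radians(d["fov_y"])/2)
    K=np.array([[f,0,d["cx"]],[0,f,d["cy"]],[0,0,1]]); return im,K,np.array(d["rvec"]),np.array(d["tvec"])
def proj(c,P): return cv2.projectPoints(np.array(P,float).reshape(-1,1,3),c[2],c[3],c[1],None)[0].reshape(-1,2)
def back(c,uv,z):
    Rm=cv2.Rodrigues(c[2])[0]; o=-Rm.T@c[3]; out=[]
    for u,v in np.array(uv,float).reshape(-1,2):
        d=Rm.T@np.linalg.inv(c[1])@[u,v,1]; out.append(o+d*(z-o[2])/d[2])
    return np.array(out)
def save(im,name,box=None,s=1):
    if box: x0,y0,x1,y1=box; im=im[y0:y1,x0:x1]
    cv2.imwrite("pics/"+name,cv2.resize(im[:,:,::-1],None,fx=s,fy=s,interpolation=cv2.INTER_CUBIC))
E
python3 - <<'E'
from h import *
for n in("top","side"):
    c=cam(n); print(n,proj(c,[[0,0,0],[500,0,0],[500,300,0],[500,-300,0],[218,638,208]]), -cv2.Rodrigues(c[2])[0].T@c[3])
    b=(200,130,440,290) if n=="top" else (180,130,380,290)
    save(c[0],n+"1.png",b,3 if n=="top" else 3.7)
E
```

```text
top [[222.66815873 428.29427799]
 [226.47484953 231.08791159]
 [117.6371699  231.5637257 ]
 [335.88076633 230.60961328]
 [-91.9600619  353.41294725]] [ 369.28378213 -146.12455686 1058.70830762]
side [[530.18689044 285.64641875]
 [289.05076676 277.11181669]
 [280.85895499 407.35292812]
 [293.84428597 200.89994968]
 [687.54688658 732.51200336]] [472.87956596 695.09317918 641.75451029]
```

View pics/top1.png

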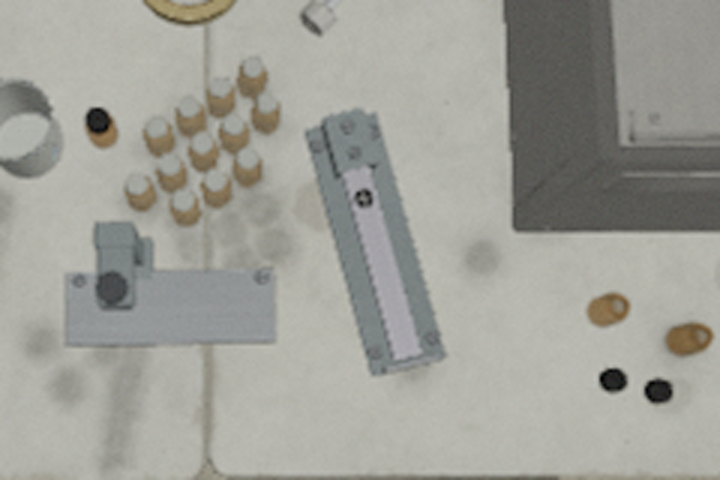

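View pics/side1.png

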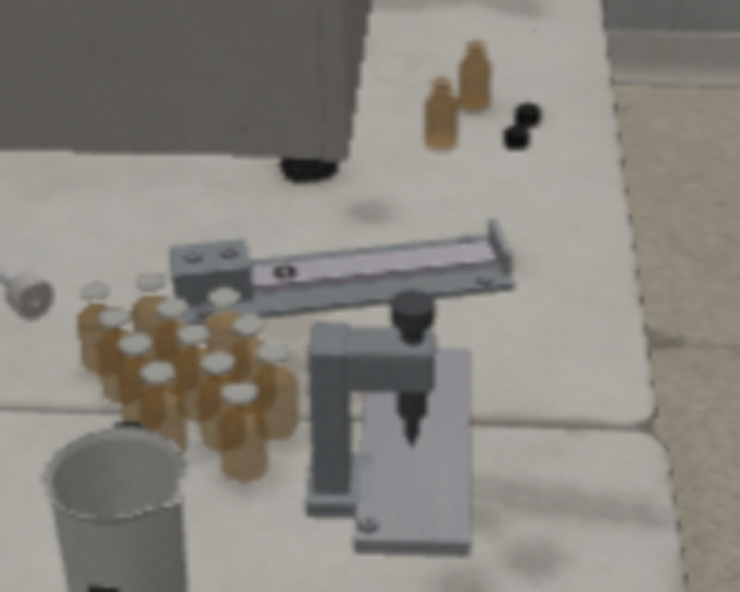

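Run:
```python
from h import *
c=cam("top"); save(c[0],"t2.png",(295,160,355,260),6); save(c[0],"t3.png",(215,195,300,255),9)
c=cam("side"); save(c[0],"s2.png",(220,180,325,220),7.5); save(c[0],"s3.png",(255,200,315,285),7)
```

```text
(no output)
```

View pics/t2.png

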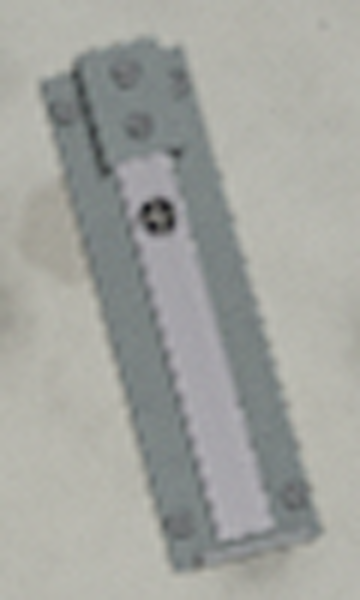

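View pics/t3.png

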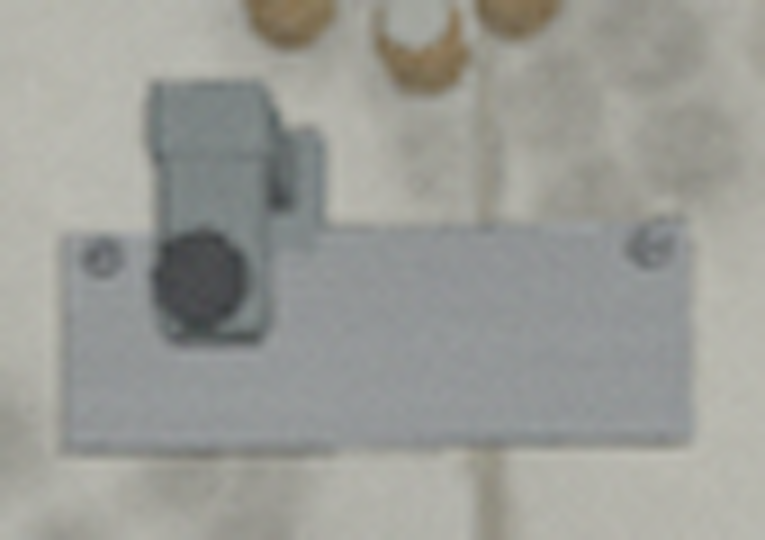

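View pics/s2.png

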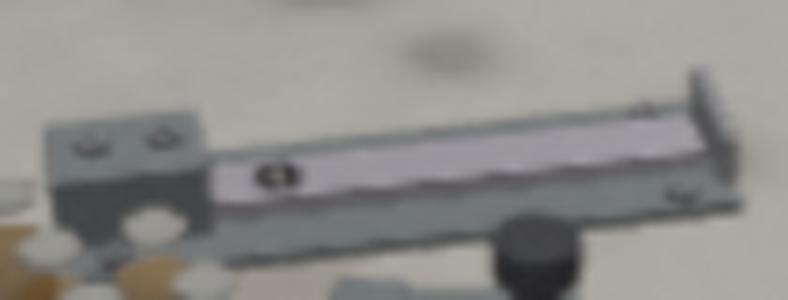

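View pics/s3.png

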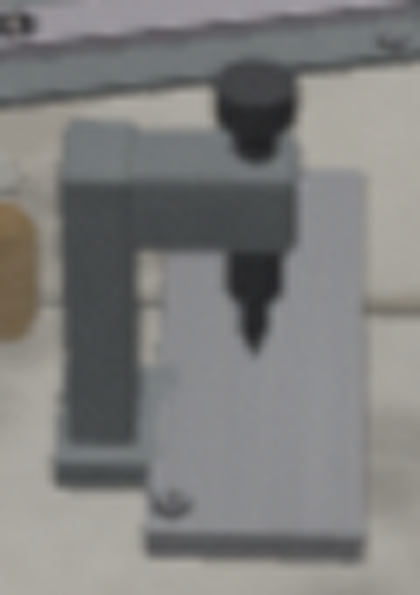

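```bash
cat > fit.py <<'E'
from h import *
from scipy.optimize import least_squares
ct,cs=cam("top"),cam("side")
def px(l,s,ox,oy): return np.array([[(u+.5)/s-.5+ox,(v+.5)/s-.5+oy] for u,v in l])
data={"rack":[(ct,[[35,-119,6],[35,119,6],[-35,119,6],[0,-40,14],[12.5,110,14],[-12.5,110,14]],px([(42,78),(175,570),(322,535),(157,216),(220,540),(272,530)],6,295,160)),
 (cs,[[0,-40,14],[35,119,6],[19.5,-65,34],[-19.5,-65,34],[25,119,26],[-25,119,26]],px([(277,177),(743,207),(210,178),(195,112),(737,148),(697,70)],7.5,220,180))],
"punch":[(ct,[[32,95,12],[32,-95,12],[-35,-95,12],[-35,95,12]],px([(62,235),(690,228),(690,440),(62,445)],9,215,195)),
 (cs,[[0,40,36],[-35,95,12],[32,95,12],[-35,-95,12]],px([(254,354),(363,533),(147,533),(363,172)],7,255,200))]}
def T(p,P): 
    c,s=np.cos(p[2]),np.sin(p[2]); return np.array(P,float)@np.array([[c,-s,0],[s,c,0],[0,0,1]]).T+[p[0],p[1],0]
for k,l in data.items():
    x0=[500,-260,1.5] if k=="rack" else [500,-80,0]
    for sub in (l,l[:1],l[1:]):
        f=lambda p:np.concatenate([(proj(c,T(p,P))-q).ravel() for c,P,q in sub])
        r=least_squares(f,x0,x_scale=[1,1,.01]); print(k,r.x.round(4)); print(r.fun.reshape(-1,2).round(1).tolist())
    r=least_squares(lambda p:np.concatenate([(proj(c,T(p,P))-q).ravel() for c,P,q in l]),x0,x_scale=[1,1,.01])
E
python3 fit.py
```

```text
rack [ 557.4593 -269.2061    1.8127]
[[-0.5, -0.5], [-0.3, 0.3], [0.3, -0.2], [0.1, -0.4], [-0.2, -0.2], [0.1, -0.8], [-0.0, 0.6], [0.3, 0.0], [-0.1, -0.9], [0.1, -0.1], [0.4, -0.6], [1.1, -0.0]]
rack [ 556.7131 -269.6147    1.8098]
[[-0.3, -0.3], [-0.3, 0.6], [0.3, 0.2], [0.3, -0.1], [-0.2, 0.1], [0.1, -0.5]]
rack [ 558.0847 -268.22      1.8201]
[[-0.3, 0.9], [0.0, 0.0], [-0.3, -0.6], [-0.2, 0.2], [0.2, -0.6], [0.7, -0.0]]
punch [ 4.980082e+02 -8.399470e+01  9.600000e-03]
[[0.5, -0.7], [0.4, -0.9], [0.9, 0.1], [0.2, 0.5], [0.2, 0.8], [0.5, 1.3], [-0.6, 0.3], [0.5, -0.3]]
punch [ 4.973832e+02 -8.269100e+01  5.300000e-03]
[[0.1, -0.6], [-0.1, -0.5], [0.3, 0.5], [-0.3, 0.6]]
punch [ 4.987356e+02 -8.594920e+01  1.660000e-02]
[[0.1, 0.2], [0.5, 0.5], [-0.6, -0.2], [-0.0, -0.8]]
```

```bash
cat > go.py <<'E'
import sys
from h import *
def go(target,yaw=None):
    """target TCP xyz; yaw = desired world angle of tool y (mod pi)"""
    o=arm.get_obs(); q=o["ee_rot"]; Rm=R.from_quat([q[1],q[2],q[3],q[0]]).as_matrix()
    d=Rm.T@(np.array(target)-o["tool_pos"]); a=np.degrees(np.arctan2(Rm[1,1],Rm[0,1]))
    t=None
    if yaw is not None:
        t=(np.degrees(yaw)-a+90)%180-90; t=-t
    print("shares",(d/150).round(4),"turn deg",t,"share",None if t is None else round(t/90,4),"yaw now",round(a,2),"pos",o["tool_pos"].round(1),"tilt",Rm[:,2].round(4),"t",o["time_s"], "j",o["joint_pos"].round(2),"w",o["grip_width"])
if __name__=="__main__":
    a=[float(v) for v in sys.argv[1:]]; go(a[:3],a[3] if len(a)>3 else None)
E
python3 go.py 400 450 208 1.813
python3 - <<'E'
from h import *
c=cam("top");s=cam("side")
print(back(c,[[372,205]],0),back(c,[[372,205]],400), back(s,[[275,170],[350,60]],0))
E
```

```text
shares [-1.5512 -0.7974  0.0061] turn deg -32.77828262173091 share -0.3642 yaw now 71.1 pos [218.6 638.5 208.9] tilt [-1.e-04 -2.e-04 -1.e+00] t 0.4 j [-1.39  0.43  0.07  1.61 -0.03  1.11 -0.07] w 85.37626163476544
[[ 570.89020871 -401.98862546    0.        ]] [[ 494.71949195 -305.3183465   400.        ]] [[  562.51342577  -468.78265857     0.        ]
 [  254.56148296 -1663.83107213     0.        ]]
```

Run:
```python
from h import *
c=cam("top");s=cam("side")
P=[[562,-469,z] for z in (0,100,200,300,400,500)]
print(proj(c,P).round(),proj(s,P).round())
from scipy.optimize import least_squares
f=lambda p:np.r_[(proj(c,[p])-[372,205]).ravel(),(proj(s,[p])-[281,38]).ravel()]
r=least_squares(f,[560,-400,300]);print(r.x,r.fun)
```

```text
[[396. 208.]
 [408. 201.]
 [423. 192.]
 [441. 181.]
 [464. 167.]
 [495. 148.]] [[275. 170.]
 [275. 139.]
 [274. 106.]
 [274.  69.]
 [273.  28.]
 [272. -17.]]
[ 508.2507614  -303.69669313  410.28376817] [ 0.08532565 -8.93898786 11.09485274  2.39330084]
```

Emit:
send_rows(increments=[{"tx": -0.4, "ty": -0.2}, {"tx": -0.7, "ty": -0.35}, {"tx": -1, "ty": -0.5}, {"tx": -1, "ty": -0.5}])

```text
invalid input at $.increments[0]: expected keys tx, ty, tz, turn, gripper
```

Emit:
send_rows(increments=[{"tx": -0.4, "ty": -0.2, "tz": 0, "turn": 0, "gripper": 85}, {"tx": -0.7, "ty": -0.35, "tz": 0, "turn": 0, "gripper": 85}, {"tx": -1, "ty": -0.5, "tz": 0, "turn": 0, "gripper": 85}, {"tx": -1, "ty": -0.5, "tz": 0, "turn": 0, "gripper": 85}])

```text
time_s: 1.1
tool_pos: [339.9, 515.9, 209.5]
ee_rot: [0.001, 0.167, 0.986, -0.0]
contact_force: [-0.8, 0.6, -0.0]
grip_width: 85.2
```

```bash
python3 go.py 500 250 208 1.813
```

```text
shares [-1.5918 -1.3214  0.0121] turn deg -33.128042791214725 share -0.3681 yaw now 70.75 pos [339.9 515.9 209.5] tilt [ 1.3e-03 -4.0e-04 -1.0e+00] t 1.1 j [-1.19  0.33  0.12  1.74 -0.04  1.07  0.18] w 85.15856678144108
```

Emit:
send_rows(increments=[{"tx": -0.33, "ty": -0.27, "tz": 0, "turn": 0.1, "gripper": 85}, {"tx": -0.66, "ty": -0.54, "tz": 0, "turn": 0.2, "gripper": 85}, {"tx": -1, "ty": -0.8, "tz": 0, "turn": 0.3, "gripper": 85}, {"tx": -1, "ty": -0.8, "tz": 0, "turn": 0.4, "gripper": 85}, {"tx": -1, "ty": -0.8, "tz": 0, "turn": 0.5, "gripper": 85}, {"tx": -1, "ty": -0.8, "tz": 0, "turn": 0.6, "gripper": 85}, {"tx": -1, "ty": -0.8, "tz": 0, "turn": 0.7, "gripper": 85}, {"tx": -1, "ty": -0.8, "tz": 0, "turn": 0.8, "gripper": 85}, {"tx": -1, "ty": -0.8, "tz": 0, "turn": 0.9, "gripper": 85}, {"tx": -1, "ty": -0.8, "tz": 0, "turn": 0.9, "gripper": 85}])

```text
time_s: 2.35
tool_pos: [438.8, 357.8, 209.0]
ee_rot: [-0.0, 0.765, 0.644, 0.0]
contact_force: [0.5, -0.6, -1.4]
grip_width: 84.7
```

```bash
python3 go.py 520 100 208 1.813
```

```text
shares [-1.6014  0.8256  0.0066] turn deg 66.33172212618734 share 0.737 yaw now -9.79 pos [438.8 357.8 209. ] tilt [ 0.e+00  1.e-04 -1.e+00] t 2.35 j [-1.16  0.26  0.43  1.87 -0.13  1.03 -0.85] w 84.7145008538849
```

Emit:
send_rows(increments=[{"tx": -0.3, "ty": 0.15, "tz": 0, "turn": 0.1, "gripper": 85}, {"tx": -0.6, "ty": 0.31, "tz": 0, "turn": 0.2, "gripper": 85}, {"tx": -0.9, "ty": 0.46, "tz": 0, "turn": 0.3, "gripper": 85}, {"tx": -1, "ty": 0.52, "tz": 0, "turn": 0.4, "gripper": 85}, {"tx": -1, "ty": 0.52, "tz": 0, "turn": 0.5, "gripper": 85}, {"tx": -1, "ty": 0.52, "tz": 0, "turn": 0.6, "gripper": 85}, {"tx": -1, "ty": 0.52, "tz": 0, "turn": 0.7, "gripper": 85}, {"tx": -1, "ty": 0.52, "tz": 0, "turn": 0.73, "gripper": 85}, {"tx": -1, "ty": 0.52, "tz": 0, "turn": 0.73, "gripper": 85}])

```text
time_s: 3.48
tool_pos: [490.2, 196.2, 209.0]
ee_rot: [0.0, 0.992, 0.128, 0.0]
contact_force: [-0.4, 0.3, -0.3]
grip_width: 85.2
```

```bash
python3 go.py 520 100 208 1.813;  python3 go.py 541 -50 208 1.813
```

```text
shares [0.0296 0.6709 0.0069] turn deg 0.7737661365165422 share 0.0086 yaw now -75.35 pos [490.2 196.2 209. ] tilt [ 0. -0. -1.] t 3.475 j [-1.11  0.22  0.7   1.96 -0.16  1.02 -1.64] w 85.19978071878019
shares [-0.0878  1.6738  0.0069] turn deg 0.7737661365165422 share 0.0086 yaw now -75.35 pos [490.2 196.2 209. ] tilt [ 0. -0. -1.] t 3.475 j [-1.11  0.22  0.7   1.96 -0.16  1.02 -1.64] w 85.19978071878019
```

Emit:
send_rows(increments=[{"tx": 0, "ty": 0.3, "tz": 0, "turn": 0, "gripper": 85}, {"tx": 0, "ty": 0.6, "tz": 0, "turn": 0, "gripper": 85}, {"tx": 0, "ty": 0.9, "tz": 0, "turn": 0, "gripper": 85}, {"tx": 0, "ty": 1, "tz": 0, "turn": 0.01, "gripper": 85}, {"tx": 0, "ty": 1, "tz": 0, "turn": 0.01, "gripper": 85}])

```text
time_s: 4.1
tool_pos: [527.7, 50.1, 209.0]
ee_rot: [0.0, 0.993, 0.118, -0.0]
contact_force: [0.6, 0.6, -0.3]
grip_width: 84.9
```

```bash
python3 go.py 494 -284 100 1.813
```

```text
shares [-0.7393  2.1128  0.7268] turn deg -0.355725293938292 share -0.004 yaw now -76.48 pos [527.7  50.1 209. ] tilt [-1.e-04 -1.e-04 -1.e+00] t 4.1 j [-0.88  0.23  0.78  1.96 -0.19  1.02 -1.35] w 84.9475525545289
```

Good, joint 1 is now moving along. Continue.

Emit:
send_rows(increments=[{"tx": -0.1, "ty": 0.3, "tz": 0, "turn": 0, "gripper": 85}, {"tx": -0.2, "ty": 0.6, "tz": 0, "turn": 0, "gripper": 85}, {"tx": -0.3, "ty": 0.9, "tz": 0, "turn": 0, "gripper": 85}, {"tx": -0.35, "ty": 1, "tz": 0, "turn": 0, "gripper": 85}, {"tx": -0.35, "ty": 1, "tz": 0, "turn": 0, "gripper": 85}])

```text
time_s: 4.72
tool_pos: [511.6, -107.0, 209.0]
ee_rot: [-0.0, 0.993, 0.118, -0.0]
contact_force: [1.0, 0.3, -0.1]
grip_width: 84.9
```

```bash
python3 go.py 494 -284 100 1.813
```

```text
shares [-0.3903  1.1201  0.726 ] turn deg -0.3323067552232146 share -0.0037 yaw now -76.46 pos [ 511.6 -107.   209. ] tilt [-2.e-04  3.e-04 -1.e+00] t 4.725 j [-0.64  0.23  0.84  1.98 -0.2   1.02 -1.03] w 84.8794138081353
```

Emit:
send_rows(increments=[{"tx": -0.13, "ty": 0.35, "tz": 0, "turn": 0, "gripper": 50}, {"tx": -0.26, "ty": 0.7, "tz": 0, "turn": 0, "gripper": 50}, {"tx": -0.39, "ty": 1, "tz": 0, "turn": 0, "gripper": 50}, {"tx": -0.39, "ty": 1, "tz": 0.3, "turn": 0, "gripper": 50}, {"tx": -0.39, "ty": 1, "tz": 0.6, "turn": 0, "gripper": 50}, {"tx": -0.39, "ty": 1, "tz": 0.72, "turn": 0, "gripper": 50}])

```text
time_s: 5.48
tool_pos: [489.8, -264.7, 98.8]
ee_rot: [-0.001, 0.993, 0.119, -0.001]
contact_force: [0.2, 0.1, -0.6]
grip_width: 49.9
```

```bash
python3 go.py 494.3 -284.5 50 1.813
python3 - <<'E'
from h import *
c=cam("top"); save(c[0],"t4.png",(255,140,415,290),5)
c=cam("side"); save(c[0],"s4.png",(190,100,350,220),5)
E
```

```text
shares [-0.0009  0.1361  0.3249] turn deg -0.21270727914782128 share -0.0024 yaw now -76.34 pos [ 489.8 -264.7   98.8] tilt [-0.003   0.0013 -1.    ] t 5.475 j [-0.22  0.47  0.77  2.   -0.43  0.84 -0.54] w 49.86955574306125
```

View pics/t4.png

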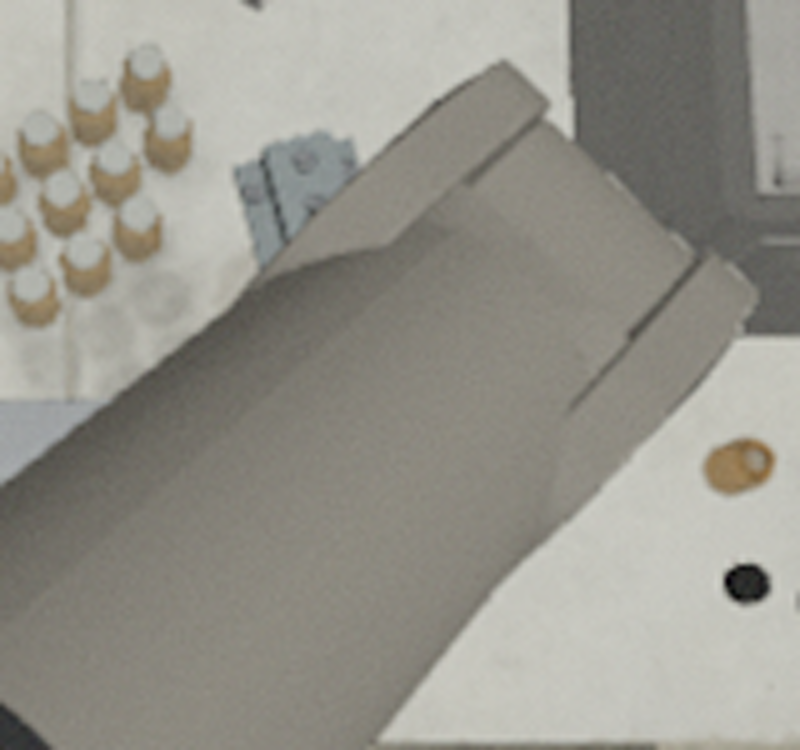

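View pics/s4.png

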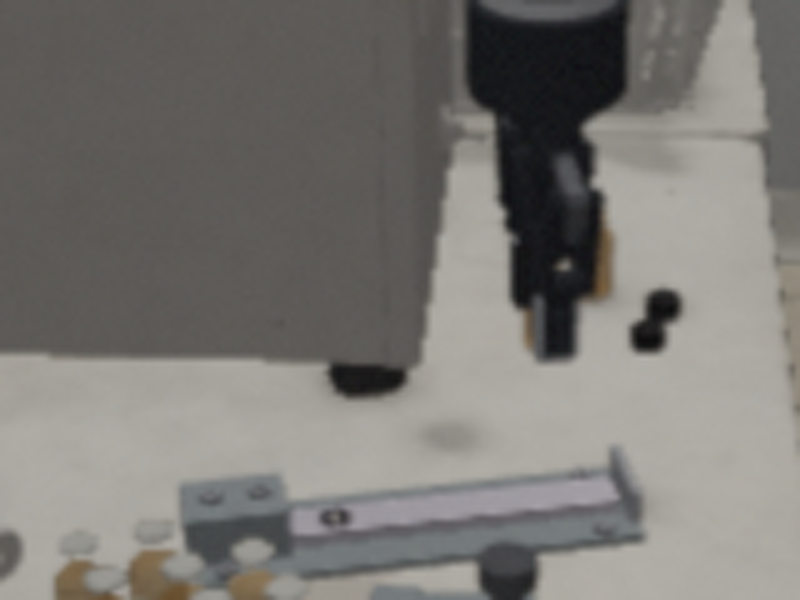

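Emit:
send_rows(increments=[{"tx": 0, "ty": 0.07, "tz": 0.1, "turn": 0, "gripper": 50}, {"tx": 0, "ty": 0.136, "tz": 0.2, "turn": 0, "gripper": 50}, {"tx": 0, "ty": 0.136, "tz": 0.32, "turn": -0.002, "gripper": 50}, {"tx": 0, "ty": 0.136, "tz": 0.32, "turn": -0.002, "gripper": 50}])

```text
time_s: 6.08
tool_pos: [493.8, -286.4, 51.9]
ee_rot: [-0.0, 0.993, 0.119, -0.001]
contact_force: [0.1, 0.2, 1.3]
grip_width: 50.0
```

```bash
python3 go.py 494.3 -284.5 12 1.813
python3 - <<'E'
from h import *
c=cam("side"); save(c[0],"s5.png",(220,120,330,220),7)
E
```

```text
shares [ 0.0066 -0.0113  0.2662] turn deg -0.19468783631504039 share -0.0022 yaw now -76.32 pos [ 493.8 -286.4   51.9] tilt [-2.e-03  8.e-04 -1.e+00] t 6.075 j [-0.12  0.55  0.7   2.   -0.51  0.77 -0.45] w 49.954338122198784
```

View pics/s5.png

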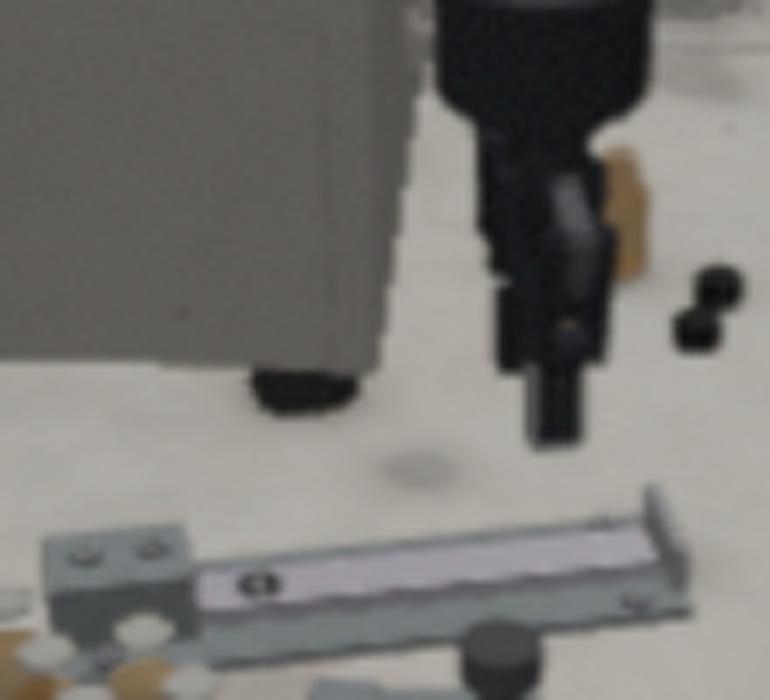

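Emit:
send_rows(increments=[{"tx": 0.005, "ty": -0.012, "tz": 0.1, "turn": 0, "gripper": 50}, {"tx": 0.005, "ty": -0.012, "tz": 0.2, "turn": -0.002, "gripper": 50}, {"tx": 0.005, "ty": -0.012, "tz": 0.25, "turn": -0.002, "gripper": 50}, {"tx": 0.005, "ty": -0.012, "tz": 0.25, "turn": -0.002, "gripper": 50}])

```text
time_s: 6.62
tool_pos: [494.3, -285.1, 14.9]
ee_rot: [-0.0, 0.993, 0.121, -0.001]
contact_force: [-0.5, -0.3, -0.5]
grip_width: 49.7
```

```bash
python3 go.py 494.3 -284.5 10 1.813
python3 - <<'E'
from h import *
c=cam("side"); save(c[0],"s6.png",(260,150,330,220),10)
o=arm.get_obs(); print(o["contact_force"])
p=o["tool_pos"]
u=np.array([np.cos(1.813),np.sin(1.813),0]); w=np.array([-u[1],u[0],0])
P=[p+u*25+w*11,p+u*25-w*11,p+u*39,p]
print((proj(c,P)-[260,150])*10)
E
```

```text
shares [ 0.0008 -0.0037  0.0324] turn deg -0.03291155729920092 share -0.0004 yaw now -76.16 pos [ 494.3 -285.1   14.9] tilt [-1.2e-03  2.0e-04 -1.0e+00] t 6.625 j [-0.08  0.6   0.65  2.01 -0.56  0.71 -0.41] w 49.702490838199026
[ 0.44006275  0.38394107 -0.44796894]
[[419.29719124 537.48185807]
 [336.46285538 546.42824098]
 [389.59156986 571.25997353]
 [357.69102402 491.02489777]]
```

View pics/s6.png

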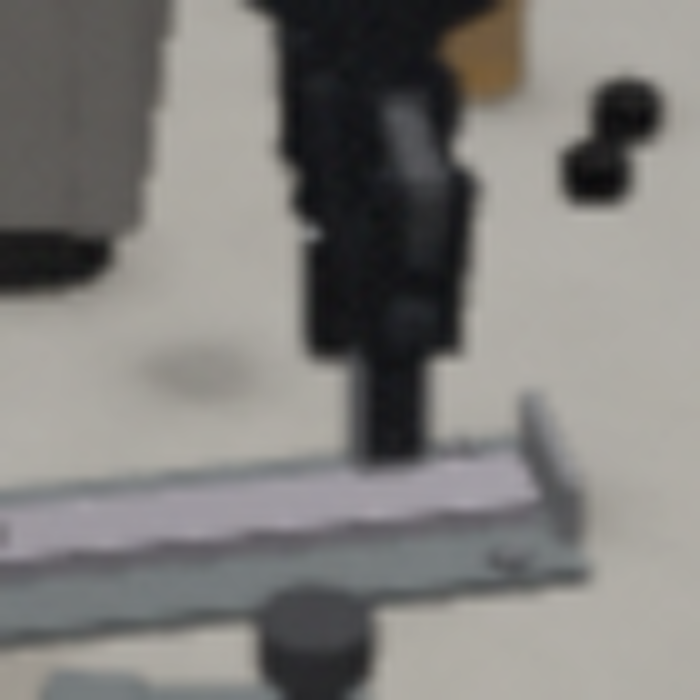

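Run:
```python
from h import *
c=cam("side")
u=np.array([np.cos(1.813),np.sin(1.813),0])
for p in ([493.8,-286.4,51.9],[494.3,-285.1,14.9]):
  p=np.array(p)
  for s in (-39,-25,25,32,39):
    print(s,[proj(c,[p+u*s+[0,0,h]]).round(1).tolist() for h in (0,8,16)])
```

```text
-39 [[[293.2, 179.6]], [[293.2, 177.0]], [[293.2, 174.3]]]
-25 [[[294.3, 182.2]], [[294.3, 179.6]], [[294.3, 176.9]]]
25 [[[298.3, 192.0]], [[298.4, 189.3]], [[298.4, 186.6]]]
32 [[[298.9, 193.4]], [[299.0, 190.7]], [[299.0, 188.0]]]
39 [[[299.5, 194.8]], [[299.6, 192.1]], [[299.6, 189.4]]]
-39 [[[292.8, 191.7]], [[292.9, 189.1]], [[292.9, 186.6]]]
-25 [[[293.9, 194.3]], [[293.9, 191.8]], [[294.0, 189.3]]]
25 [[[297.9, 204.4]], [[297.9, 201.8]], [[298.0, 199.2]]]
32 [[[298.5, 205.8]], [[298.5, 203.2]], [[298.6, 200.6]]]
39 [[[299.1, 207.3]], [[299.1, 204.7]], [[299.2, 202.1]]]
```

Run:
```python
from h import *
c=cam("side"); im=c[0].copy()
p=arm.get_obs()["tool_pos"]; u=np.array([np.cos(1.813),np.sin(1.813),0])
print(proj(c,[p+[0,0,z] for z in (0,19,73,150,200)]).round(1))
save(im,"s7.png",(200,20,400,230),3.6)
```

```text
[[295.6 198.9]
 [295.7 192.8]
 [296.  174.7]
 [296.4 147.2]
 [296.7 128.1]]
```

View pics/s7.png

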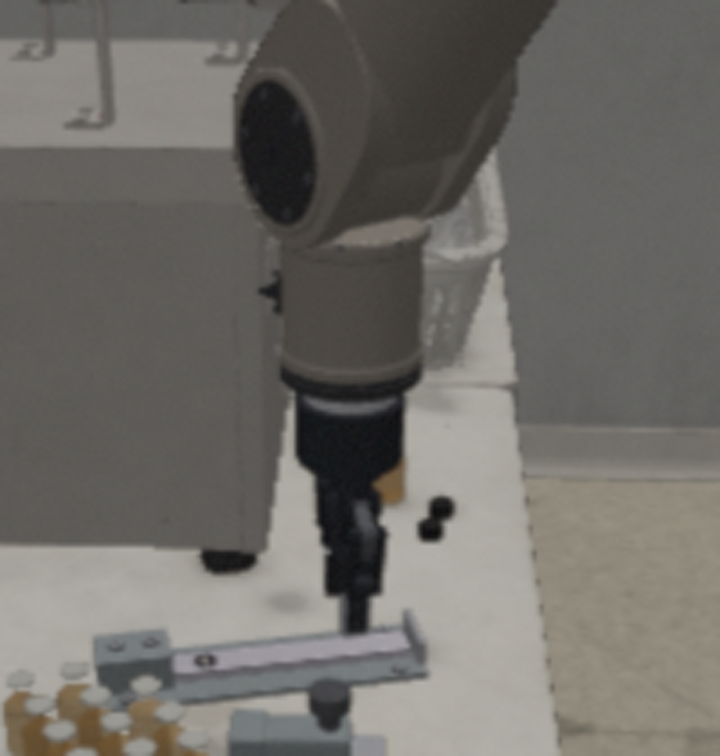

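Emit:
send_rows(increments=[{"tx": 0, "ty": 0, "tz": 0.02, "turn": 0, "gripper": 50}, {"tx": 0, "ty": 0, "tz": 0.04, "turn": 0, "gripper": 50}, {"tx": 0, "ty": 0, "tz": 0.04, "turn": 0, "gripper": 50}, {"tx": 0, "ty": 0, "tz": 0.04, "turn": 0, "gripper": 50}])

```text
time_s: 7.28
tool_pos: [494.8, -285.1, 9.5]
ee_rot: [0.0, 0.993, 0.121, -0.0]
contact_force: [1.2, 0.3, 0.4]
grip_width: 49.8
```

```bash
python3 go.py 494.3 -284.5 7 1.813
python3 - <<'E'
from h import *
c=cam("side"); save(c[0],"s8.png",(260,150,330,220),10)
E
```

```text
shares [-0.0021 -0.0047  0.0169] turn deg -0.01977032884218488 share -0.0002 yaw now -76.14 pos [ 494.8 -285.1    9.5] tilt [-1.e-04 -1.e-04 -1.e+00] t 7.275 j [-0.08  0.61  0.64  2.02 -0.56  0.7  -0.41] w 49.79045926102993
```

View pics/s8.png

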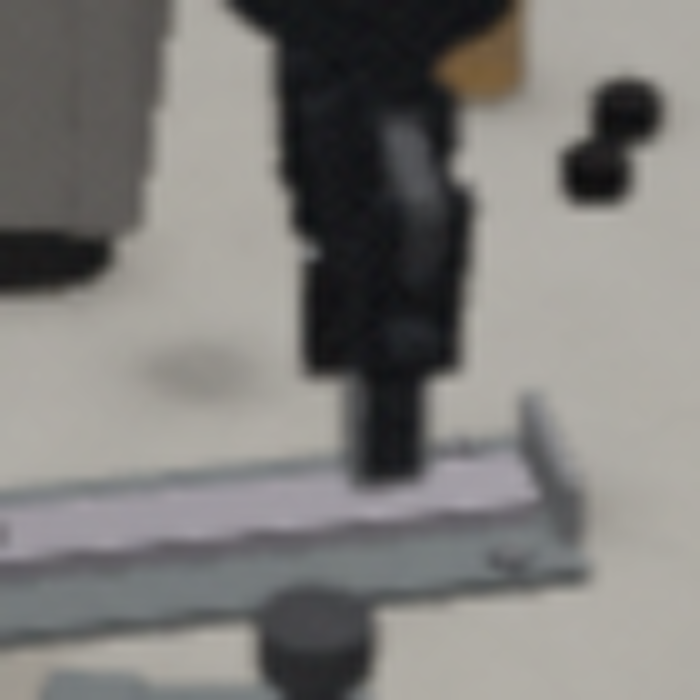

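Emit:
send_rows(increments=[{"tx": 0, "ty": 0, "tz": 0.03, "turn": 0, "gripper": 50}, {"tx": 0, "ty": 0, "tz": 0.05, "turn": 0, "gripper": 50}, {"tx": 0, "ty": 0, "tz": 0.05, "turn": 0, "gripper": 50}])

```text
time_s: 7.7
tool_pos: [494.6, -285.0, 1.7]
ee_rot: [-0.0, 0.993, 0.121, -0.0]
contact_force: [0.1, 0.0, -0.4]
grip_width: 49.8
```

```bash
python3 go.py 494.3 -284.5 0 1.813
python3 - <<'E'
from h import *
c=cam("side"); save(c[0],"s9.png",(260,150,330,220),10)
E
```

```text
shares [-0.0009 -0.0037  0.0113] turn deg -0.019000794471935478 share -0.0002 yaw now -76.14 pos [ 494.6 -285.     1.7] tilt [-6.e-04  1.e-04 -1.e+00] t 7.7 j [-0.07  0.62  0.63  2.02 -0.58  0.68 -0.4 ] w 49.78657335201435
```

View pics/s9.png

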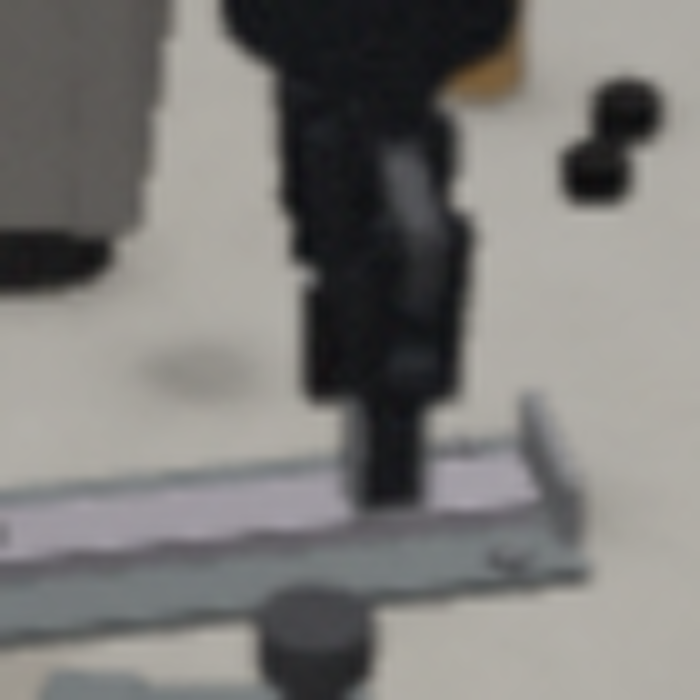

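Emit:
send_rows(increments=[{"tx": 0, "ty": 0, "tz": 0.03, "turn": 0, "gripper": 50}, {"tx": 0, "ty": 0, "tz": 0.05, "turn": 0, "gripper": 50}, {"tx": 0, "ty": 0, "tz": 0.05, "turn": 0, "gripper": 50}])

```text
time_s: 8.12
tool_pos: [494.6, -285.0, -5.8]
ee_rot: [-0.0, 0.993, 0.121, -0.0]
contact_force: [-0.0, 0.6, -0.6]
grip_width: 49.9
```

```bash
python3 go.py 494.3 -284.5 0 1.813
python3 - <<'E'
from h import *
c=cam("side"); save(c[0],"s10.png",(260,150,330,220),10)
p=arm.get_obs()["tool_pos"]; u=np.array([np.cos(1.813),np.sin(1.813),0])
for s in (18,25,32): print(s,[((proj(c,[[p[0]+u[0]*s,p[1]+u[1]*s,z]])[0]-[260,150])*10).round().tolist() for z in (6,14,22)])
E
```

```text
shares [-0.001  -0.0038 -0.0384] turn deg -0.01950049239655982 share -0.0002 yaw now -76.14 pos [ 494.6 -285.    -5.8] tilt [-5.e-04  1.e-04 -1.e+00] t 8.125 j [-0.06  0.63  0.62  2.02 -0.59  0.67 -0.39] w 49.90670226072981
18 [[371.0, 558.0], [372.0, 532.0], [372.0, 506.0]]
25 [[377.0, 572.0], [378.0, 547.0], [378.0, 521.0]]
32 [[383.0, 587.0], [383.0, 561.0], [384.0, 535.0]]
```

View pics/s10.png

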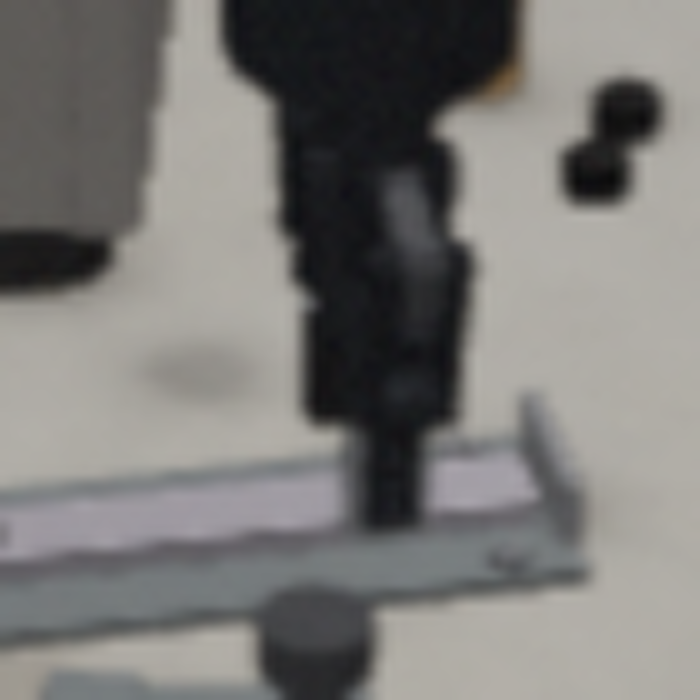

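Emit:
send_rows(increments=[{"tx": 0, "ty": 0, "tz": 0.02, "turn": 0, "gripper": 50}, {"tx": 0, "ty": 0, "tz": 0.04, "turn": 0, "gripper": 50}, {"tx": 0, "ty": 0, "tz": 0.04, "turn": 0, "gripper": 50}])

```text
time_s: 8.55
tool_pos: [494.6, -285.0, -11.7]
ee_rot: [-0.0, 0.993, 0.121, -0.0]
contact_force: [-0.1, -0.1, -0.3]
grip_width: 50.3
```

Emit:
send_rows(increments=[{"tx": 0, "ty": 0, "tz": 0.01, "turn": 0, "gripper": 50}, {"tx": 0, "ty": 0, "tz": 0.02, "turn": 0, "gripper": 50}, {"tx": 0, "ty": 0, "tz": 0.02, "turn": 0, "gripper": 50}])

```text
time_s: 8.93
tool_pos: [494.7, -285.1, -14.6]
ee_rot: [-0.0, 0.993, 0.121, -0.0]
contact_force: [-0.5, -1.2, -0.0]
grip_width: 49.8
```

```bash
python3 go.py 494.3 -284.5 -20 1.813
python3 - <<'E'
from h import *
c=cam("side"); save(c[0],"s11.png",(260,150,330,220),10)
print(arm.get_obs()["contact_force"])
E
```

```text
shares [-0.0019 -0.0043  0.0362] turn deg -0.017089708371258894 share -0.0002 yaw now -76.14 pos [ 494.7 -285.1  -14.6] tilt [-2.e-04  0.e+00 -1.e+00] t 8.925 j [-0.05  0.65  0.6   2.02 -0.6   0.65 -0.38] w 49.83670788955822
[-0.96855477 -0.08233956 -0.86544798]
```

View pics/s11.png

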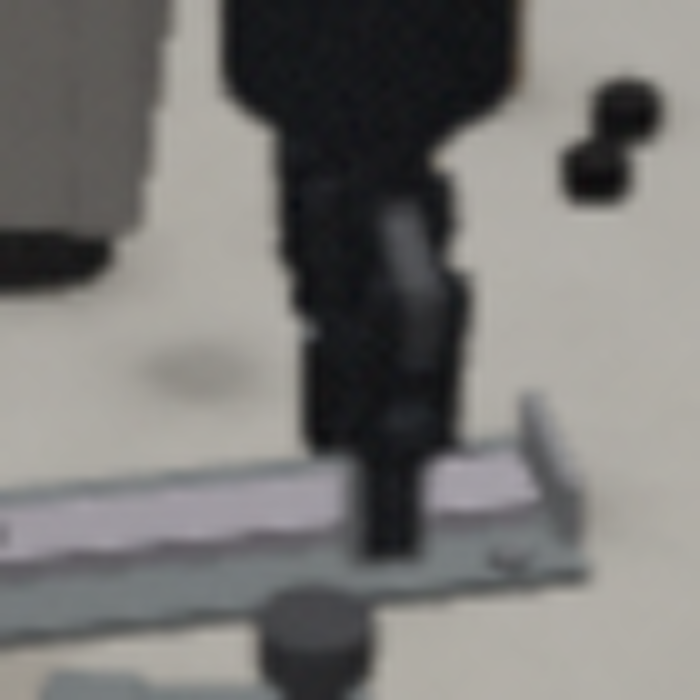

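Emit:
send_rows(increments=[{"tx": 0, "ty": 0, "tz": 0.01, "turn": 0, "gripper": 40}, {"tx": 0, "ty": 0, "tz": 0.02, "turn": 0, "gripper": 40}, {"tx": 0, "ty": 0, "tz": 0.02, "turn": 0, "gripper": 40}])

```text
time_s: 9.35
tool_pos: [494.7, -285.1, -17.6]
ee_rot: [-0.0, 0.993, 0.121, -0.0]
contact_force: [0.2, 0.3, 1.0]
grip_width: 40.0
```

Emit:
send_rows(increments=[{"tx": 0, "ty": 0, "tz": 0.01, "turn": 0, "gripper": 40}, {"tx": 0, "ty": 0, "tz": 0.015, "turn": 0, "gripper": 40}, {"tx": 0, "ty": 0, "tz": 0.015, "turn": 0, "gripper": 40}])

```text
time_s: 9.72
tool_pos: [494.9, -285.2, -17.9]
ee_rot: [-0.001, 0.993, 0.12, 0.001]
contact_force: [-12.3, 9.2, 45.9]
grip_width: 40.1
```

```bash
python3 go.py 494.3 -284.5 -20 1.813
python3 - <<'E'
from h import *
c=cam("side"); save(c[0],"s12.png",(260,150,330,220),10)
print(arm.get_obs()["contact_force"])
E
```

```text
shares [-0.0029 -0.0055  0.0139] turn deg -0.04810746797113552 share -0.0005 yaw now -76.17 pos [ 494.9 -285.2  -17.9] tilt [ 0.0012  0.0012 -1.    ] t 9.725 j [-0.05  0.65  0.6   2.02 -0.6   0.65 -0.38] w 40.064140490545924
[-11.24148612   8.57519342  45.10106036]
```

View pics/s12.png

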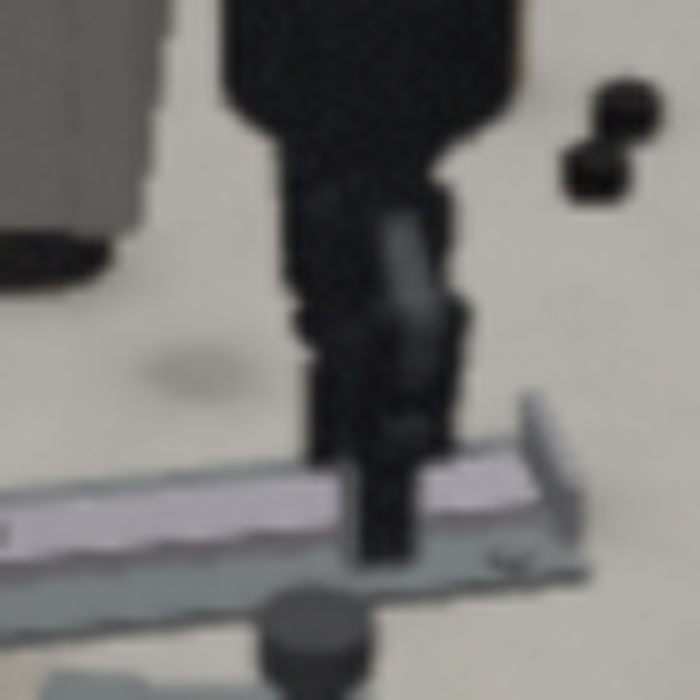

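Emit:
send_rows(increments=[{"tx": 0, "ty": 0, "tz": -0.036, "turn": 0, "gripper": 40}, {"tx": 0, "ty": 0, "tz": -0.036, "turn": 0, "gripper": 40}])

```text
time_s: 10.02
tool_pos: [495.0, -285.2, -14.0]
ee_rot: [0.0, 0.993, 0.121, 0.0]
contact_force: [-0.7, -0.1, 0.1]
grip_width: 40.2
```

Emit:
send_rows(increments=[{"tx": 0, "ty": 0, "tz": 0, "turn": 0, "gripper": 30}, {"tx": 0, "ty": 0, "tz": 0, "turn": 0, "gripper": 30}], force=25)

```text
time_s: 10.28
tool_pos: [494.6, -285.0, -14.6]
ee_rot: [-0.0, 0.993, 0.121, -0.0]
contact_force: [-0.3, -0.4, 0.9]
grip_width: 30.2
```

```bash
python3 go.py 494.3 -284.5 -20 1.813
python3 - <<'E'
from h import *
c=cam("side"); save(c[0],"s13.png",(220,150,330,220),7)
print(arm.get_obs()["contact_force"])
E
```

```text
shares [-0.0011 -0.0038  0.0358] turn deg -0.018105405797541607 share -0.0002 yaw now -76.14 pos [ 494.6 -285.   -14.6] tilt [-5.e-04  1.e-04 -1.e+00] t 10.275 j [-0.05  0.65  0.6   2.02 -0.6   0.65 -0.38] w 30.187758163139144
[0.5526738  0.7143624  0.20058321]
```

View pics/s13.png

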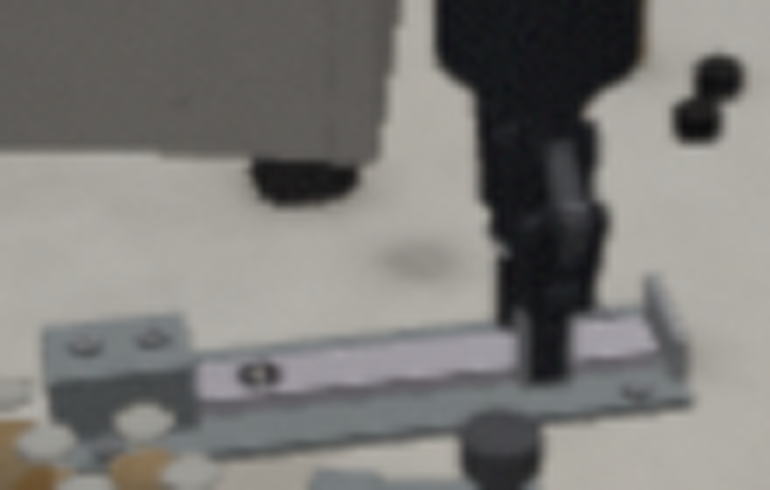

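Emit:
send_rows(increments=[{"tx": 0, "ty": 0, "tz": 0, "turn": 0, "gripper": 26}, {"tx": 0, "ty": 0, "tz": 0, "turn": 0, "gripper": 20}, {"tx": 0, "ty": 0, "tz": 0, "turn": 0, "gripper": 20}, {"tx": 0, "ty": 0, "tz": 0, "turn": 0, "gripper": 20}], force=50)

```text
time_s: 10.82
tool_pos: [494.8, -285.1, -14.2]
ee_rot: [-0.0, 0.993, 0.121, 0.0]
contact_force: [-0.7, 0.2, 5.8]
grip_width: 23.1
```

```bash
python3 go.py 494.3 -284.5 -20 1.813
python3 - <<'E'
from h import *
c=cam("side"); save(c[0],"s14.png",(220,150,330,220),7)
print(arm.get_obs()["contact_force"])
E
```

```text
shares [-0.0019 -0.0049  0.0387] turn deg -0.02306249011348882 share -0.0003 yaw now -76.15 pos [ 494.8 -285.1  -14.2] tilt [ 0.  0. -1.] t 10.825 j [-0.05  0.65  0.61  2.02 -0.6   0.65 -0.38] w 23.080151595682693
[-2.79537579  0.97344901  5.09287969]
```

View pics/s14.png

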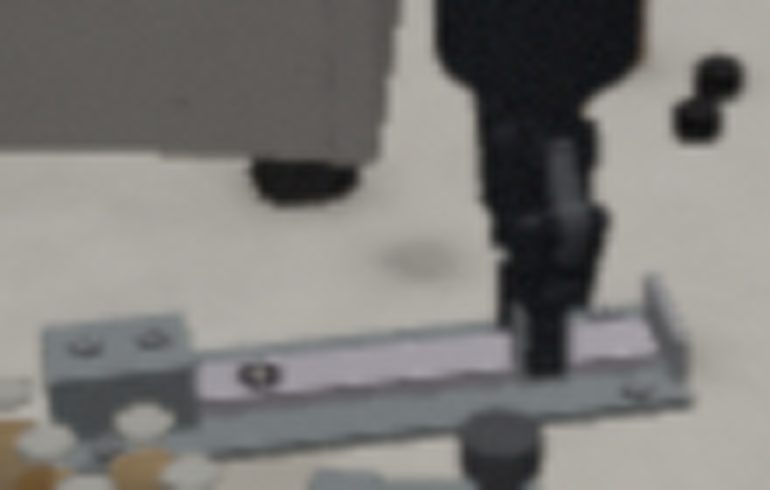

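Emit:
send_rows(increments=[{"tx": 0, "ty": 0, "tz": -0.03, "turn": 0, "gripper": 20}, {"tx": 0, "ty": 0, "tz": -0.06, "turn": 0, "gripper": 20}, {"tx": 0, "ty": 0, "tz": -0.1, "turn": 0, "gripper": 20}, {"tx": 0, "ty": 0, "tz": -0.1, "turn": 0, "gripper": 20}])

```text
time_s: 11.38
tool_pos: [495.1, -285.2, 1.2]
ee_rot: [0.0, 0.993, 0.121, 0.0]
contact_force: [-0.1, 0.7, -0.9]
grip_width: 23.0
```

```bash
python3 go.py 494.3 -284.5 -20 1.813
python3 - <<'E'
from h import *
c=cam("side"); save(c[0],"s15.png",(220,150,330,220),7)
print(arm.get_obs()["contact_force"])
E
```

```text
shares [-0.0043 -0.0058  0.1413] turn deg -0.010732722059913158 share -0.0001 yaw now -76.13 pos [ 495.1 -285.2    1.2] tilt [ 7.e-04 -3.e-04 -1.e+00] t 11.375 j [-0.07  0.62  0.63  2.02 -0.58  0.68 -0.4 ] w 23.045648671547955
[-0.84516845  0.74581331 -2.17984563]
```

View pics/s15.png

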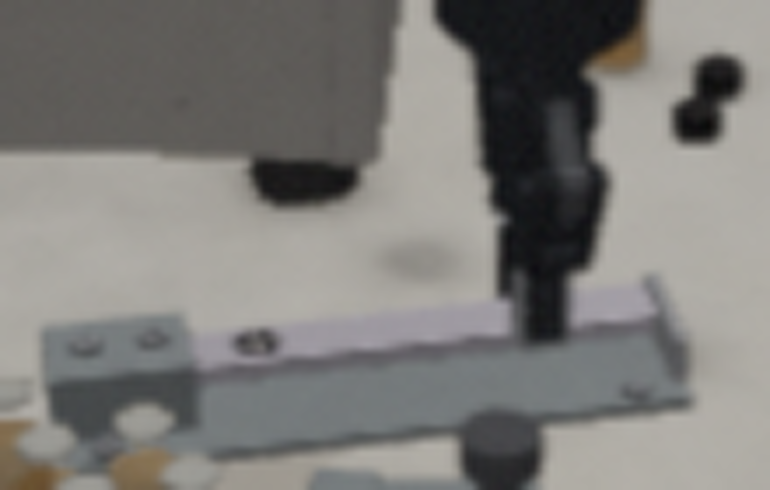

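Emit:
send_rows(increments=[{"tx": 0, "ty": 0, "tz": -0.02, "turn": 0, "gripper": 20}, {"tx": 0, "ty": 0, "tz": -0.04, "turn": 0, "gripper": 20}, {"tx": 0, "ty": 0, "tz": -0.06, "turn": 0, "gripper": 20}, {"tx": 0, "ty": 0, "tz": -0.06, "turn": 0, "gripper": 20}])

```text
time_s: 11.92
tool_pos: [494.9, -285.2, 9.9]
ee_rot: [0.0, 0.993, 0.121, 0.0]
contact_force: [0.1, -0.6, -3.4]
grip_width: 23.4
```

```bash
python3 go.py 494.3 -284.5 -20 1.813
python3 - <<'E'
from h import *
c=cam("side"); save(c[0],"s16.png",(220,150,330,220),7)
print(arm.get_obs()["contact_force"])
E
```

```text
shares [-0.0026 -0.0057  0.1992] turn deg -0.02362945750576273 share -0.0003 yaw now -76.15 pos [ 494.9 -285.2    9.9] tilt [ 3.e-04 -3.e-04 -1.e+00] t 11.925 j [-0.08  0.61  0.64  2.02 -0.56  0.7  -0.41] w 23.3599570795741
[ 1.3907668  -0.98830764 -3.00229734]
```

View pics/s16.png

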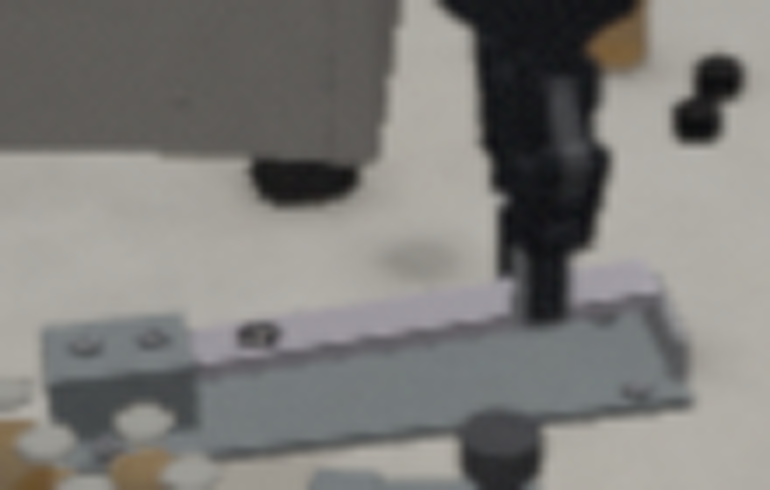

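Emit:
send_rows(increments=[{"tx": 0, "ty": 0, "tz": -0.02, "turn": 0, "gripper": 20}, {"tx": 0, "ty": 0, "tz": -0.04, "turn": 0, "gripper": 20}, {"tx": 0, "ty": 0, "tz": -0.055, "turn": 0, "gripper": 20}, {"tx": 0, "ty": 0, "tz": -0.055, "turn": 0, "gripper": 20}])

```text
time_s: 12.48
tool_pos: [494.8, -284.9, 18.1]
ee_rot: [-0.0, 0.993, 0.121, 0.0]
contact_force: [0.7, 1.0, -4.1]
grip_width: 23.0
```

```bash
python3 go.py 436 -299 18 1.813
python3 - <<'E'
from h import *
c=cam("side"); save(c[0],"s17.png",(220,150,330,220),7)
print(arm.get_obs()["contact_force"])
u=np.array([np.cos(1.813),np.sin(1.813)]); w=np.array([-u[1],u[0]])
p=np.array([557.4,-269])+116*w
print(((proj(c,[[*(p+s*u),26] for s in(-25,25)])-[220,150])*7).round())
q=np.array([557.4,-269])+110*w
for h in (26,32,36,40,44): print(h,((proj(c,[[*(q+s*u),6+h] for s in(-12.5,12.5)])-[220,150])*7).round().tolist())
E
```

```text
shares [-4.033e-01 -2.700e-03  4.000e-04] turn deg 0.0024543212169874096 share 0.0 yaw now -76.12 pos [ 494.8 -284.9   18.1] tilt [-0.e+00  2.e-04 -1.e+00] t 12.475 j [-0.09  0.6   0.65  2.01 -0.55  0.71 -0.42] w 23.048912230490167
[ 0.7228179   0.90153771 -4.10406906]
[[648. 273.]
 [680. 342.]]
26 [[641.0, 278.0], [657.0, 312.0]]
32 [[641.0, 264.0], [657.0, 298.0]]
36 [[642.0, 255.0], [658.0, 289.0]]
40 [[642.0, 246.0], [658.0, 280.0]]
44 [[642.0, 237.0], [658.0, 271.0]]
```

View pics/s17.png

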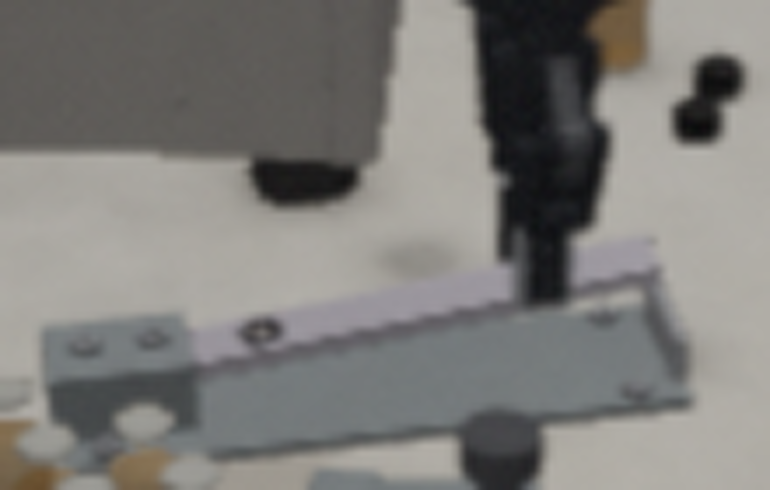

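Emit:
send_rows(increments=[{"tx": -0.06, "ty": 0, "tz": 0, "turn": 0, "gripper": 20}, {"tx": -0.13, "ty": 0, "tz": 0, "turn": 0, "gripper": 20}, {"tx": -0.2, "ty": 0, "tz": 0, "turn": 0, "gripper": 20}, {"tx": -0.27, "ty": 0, "tz": 0, "turn": 0, "gripper": 20}, {"tx": -0.34, "ty": 0, "tz": 0, "turn": 0, "gripper": 20}, {"tx": -0.41, "ty": 0, "tz": 0, "turn": 0, "gripper": 20}, {"tx": -0.48, "ty": 0, "tz": 0, "turn": 0, "gripper": 20}, {"tx": -0.48, "ty": 0, "tz": 0, "turn": 0, "gripper": 20}])

```text
time_s: 13.52
tool_pos: [424.1, -302.6, 18.0]
ee_rot: [-0.0, 0.993, 0.12, -0.0]
contact_force: [0.8, -0.7, -1.1]
grip_width: 23.0
```

```bash
python3 go.py 436 -299 100 1.813
python3 - <<'E'
from h import *
c=cam("side"); save(c[0],"s18.png",(220,140,350,230),6)
print(arm.get_obs()["contact_force"])
E
```

```text
shares [ 0.0828 -0.0044 -0.5466] turn deg -0.07823556364860451 share -0.0009 yaw now -76.2 pos [ 424.1 -302.6   18. ] tilt [-1.e-04  1.e-04 -1.e+00] t 13.525 j [-0.03  0.53  0.66  2.13 -0.54  0.65 -0.32] w 23.031202900170186
[-0.1362727  -0.13264897 -1.41342546]
```

View pics/s18.png

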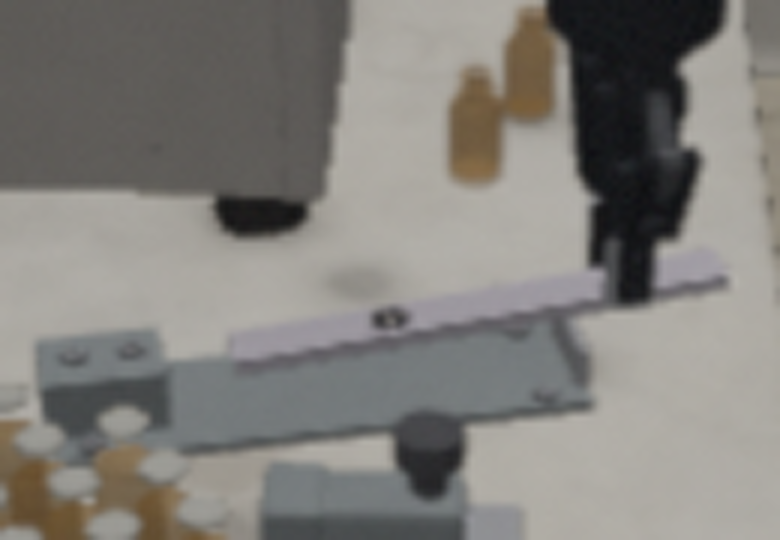

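Emit:
send_rows(increments=[{"tx": 0, "ty": 0, "tz": -0.1, "turn": 0, "gripper": 20}, {"tx": 0, "ty": 0, "tz": -0.2, "turn": 0, "gripper": 20}, {"tx": 0, "ty": 0, "tz": -0.27, "turn": -0.05, "gripper": 20}, {"tx": 0, "ty": 0, "tz": -0.27, "turn": -0.13, "gripper": 20}, {"tx": 0, "ty": 0, "tz": -0.27, "turn": -0.21, "gripper": 20}, {"tx": 0, "ty": 0, "tz": -0.27, "turn": -0.29, "gripper": 20}, {"tx": 0, "ty": 0, "tz": -0.27, "turn": -0.37, "gripper": 20}, {"tx": 0, "ty": 0, "tz": -0.27, "turn": -0.45, "gripper": 20}, {"tx": 0, "ty": 0, "tz": -0.27, "turn": -0.5, "gripper": 20}, {"tx": 0, "ty": 0, "tz": -0.27, "turn": -0.5, "gripper": 20}])

```text
time_s: 14.82
tool_pos: [425.3, -302.6, 59.4]
ee_rot: [0.0, 0.871, 0.491, 0.0]
contact_force: [0.5, 0.0, -1.7]
grip_width: 23.0
```

```bash
python3 go.py 432 -149 58 3.1512
python3 - <<'E'
from h import *
c=cam("side"); save(c[0],"s19.png",(220,140,350,230),6)
print(arm.get_obs()["contact_force"])
E
```

```text
shares [ 0.8991 -0.4917  0.0089] turn deg -31.713510934392957 share -0.3524 yaw now -31.16 pos [ 425.3 -302.6   59.4] tilt [ 1.e-03 -5.e-04 -1.e+00] t 14.825 j [ 0.07  0.42  0.52  2.1  -0.32  0.7   0.26] w 23.049564010780635
[ 0.12161858 -0.04006745 -1.11573294]
```

View pics/s19.png

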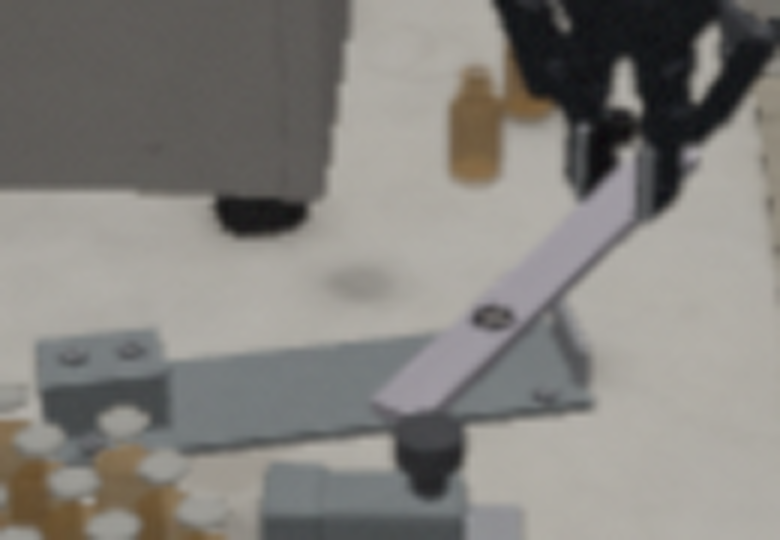

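Emit:
send_rows(increments=[{"tx": 0, "ty": 0, "tz": 0, "turn": -0.1, "gripper": 20}, {"tx": 0, "ty": 0, "tz": 0, "turn": -0.2, "gripper": 20}, {"tx": 0, "ty": 0, "tz": 0, "turn": -0.3, "gripper": 20}, {"tx": 0.2, "ty": -0.11, "tz": 0, "turn": -0.352, "gripper": 20}, {"tx": 0.4, "ty": -0.22, "tz": 0, "turn": -0.352, "gripper": 20}, {"tx": 0.6, "ty": -0.33, "tz": 0, "turn": -0.352, "gripper": 20}, {"tx": 0.8, "ty": -0.44, "tz": 0, "turn": -0.352, "gripper": 20}, {"tx": 0.9, "ty": -0.49, "tz": 0, "turn": -0.352, "gripper": 20}, {"tx": 0.9, "ty": -0.49, "tz": 0, "turn": -0.352, "gripper": 20}])

```text
time_s: 16.0
tool_pos: [432.2, -147.7, 58.8]
ee_rot: [0.0, 0.704, 0.711, 0.0]
contact_force: [0.2, -0.2, -1.7]
grip_width: 23.0
```

```bash
python3 go.py 432 -149 40 3.1512
python3 - <<'E'
from h import *
c=cam("side"); save(c[0],"s20.png",(230,170,350,290),6)
c=cam("top"); save(c[0],"t20.png",(195,185,315,285),6)
print(arm.get_obs()["contact_force"])
E
```

```text
shares [-0.0085 -0.0013  0.1251] turn deg 0.026918415542354523 share 0.0003 yaw now 0.58 pos [ 432.2 -147.7   58.8] tilt [ 3.e-04  0.e+00 -1.e+00] t 16.0 j [-0.12  0.3   0.36  2.23 -0.18  0.64  0.38] w 22.990253262197136
[-0.44486758 -0.03501723 -1.88797761]
```

View pics/s20.png

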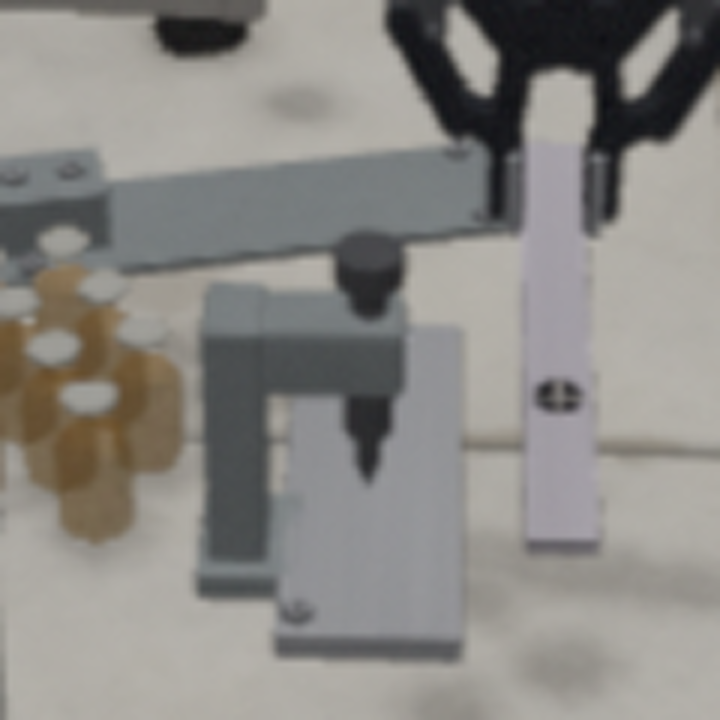

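View pics/t20.png

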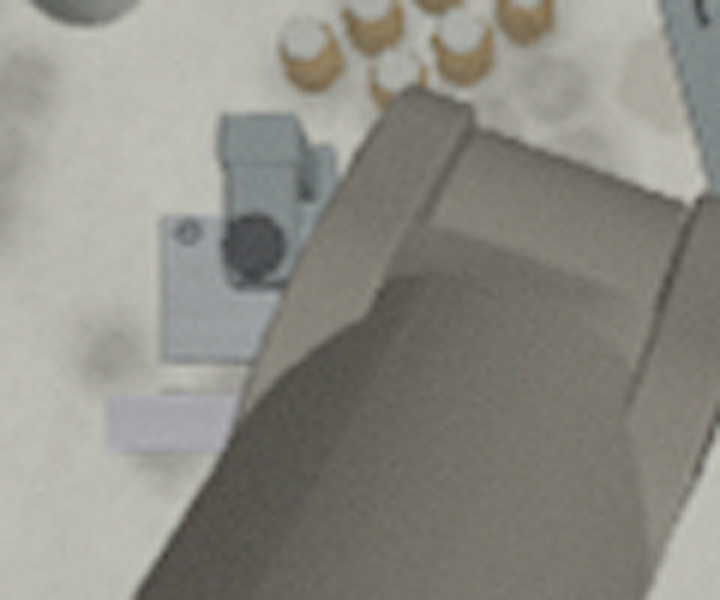

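```bash
cat > barfit.py <<'E'
from h import *
from scipy.optimize import least_squares
def px(l,s,ox,oy): return np.array([[(u+.5)/s-.5+ox,(v+.5)/s-.5+oy] for u,v in l])
def barT(p,P):  # x,y,z of bar origin, pitch(near up), yaw
    return (R.from_euler("z",p[4])*R.from_euler("x",p[3])).apply(np.array(P,float))+p[:3]
def fit(obs,p0,free=(0,1,2,3,4),prior=None):
    free=list(free)
    def full(v): p=np.array(p0,float); p[free]=v; return p
    def f(v):
        r=[(proj(c,barT(full(v),P))-q).ravel() for c,P,q in obs]
        if prior is not None: r.append((full(v)-p0)/prior)
        return np.concatenate(r)
    r=least_squares(f,np.array(p0)[free],x_scale=np.array([1,1,1,.01,.01])[free]); return full(r.x),r.fun
E
python3 - <<'E'
from barfit import *
t,s=cam("top"),cam("side")
M=[0,-40,8]; FL=[12.5,-110,8]; FR=[-12.5,-110,8]; # bar +x -> world -x (yaw pi)
# bar x=+12.5 is world -x (robot side)
obs=[(s,[M,[12.5,-110,8],[-12.5,-110,8],[12.5,-110,0],[-12.5,-110,0]],px([(558,396),(600,541),(525,541),(599,552),(527,552)],6,230,170)),
 (t,[[12.5,-110,8],[-12.5,-110,8]],px([(107,450),(107,394)],6,195,185))]
p,f=fit(obs,[432,-85,80,.09,np.pi+.0102]); print(p.round(3),f.round(2)); print("mark",barT(p,[M]))
p,f=fit(obs[:1],[432,-85,80,.09,np.pi+.0102],(0,1,2,3)); print(p.round(3),f.round(2)); print("mark",barT(p,[M]))
p,f=fit(obs,[432,-85,80,.09,np.pi+.0102],(0,1,2,3)); print(p.round(3),f.round(2)); print("mark",barT(p,[M]))
E
```

```text
[ 4.3247e+02 -8.6008e+01  7.5242e+01  9.0000e-02  3.1570e+00] [-0.09 -0.13  0.29 -0.3   0.14 -0.6   0.21  0.68 -0.36  0.39 -0.02  0.17
  0.08 -0.42]
mark [[431.85956214 -45.4532607   79.5959075 ]]
[ 4.29759e+02 -1.23417e+02  4.91650e+01  1.47000e-01  3.15200e+00] [ 0.11 -0.08 -0.15 -0.16  0.38 -0.48 -0.22  0.52 -0.12  0.2 ]
mark [[429.34340824 -82.67868259  51.21789308]]
[ 4.31985e+02 -8.60180e+01  7.52080e+01  9.00000e-02  3.15200e+00] [ 0.05 -0.12  0.26 -0.28  0.12 -0.62  0.18  0.7  -0.39  0.37 -0.04  0.15
  0.11 -0.44]
mark [[431.57161506 -45.46237298  79.57409187]]
```

Emit:
send_rows(increments=[{"tx": 0, "ty": 0, "tz": 0.08, "turn": 0, "gripper": 20}, {"tx": 0, "ty": 0, "tz": 0.16, "turn": 0, "gripper": 20}, {"tx": 0, "ty": 0, "tz": 0.24, "turn": 0, "gripper": 20}, {"tx": 0, "ty": 0, "tz": 0.32, "turn": 0, "gripper": 20}, {"tx": 0, "ty": 0, "tz": 0.335, "turn": 0, "gripper": 20}, {"tx": 0, "ty": 0, "tz": 0.335, "turn": 0, "gripper": 20}])

```text
time_s: 16.95
tool_pos: [431.7, -148.9, 8.0]
ee_rot: [-0.0, 0.704, 0.71, -0.0]
contact_force: [0.3, 0.0, -1.3]
grip_width: 23.3
```

```bash
python3 go.py 498 -147 8.5 3.1512
python3 - <<'E'
from h import *
c=cam("side"); save(c[0],"s21.png",(230,170,350,290),6)
print(arm.get_obs()["contact_force"])
E
```

```text
shares [ 0.0084  0.4421 -0.0033] turn deg -0.01977051250628392 share -0.0002 yaw now 0.53 pos [ 431.7 -148.9    8. ] tilt [-4.e-04 -1.e-04 -1.e+00] t 16.95 j [-0.07  0.4   0.31  2.25 -0.24  0.52  0.44] w 23.33076372928894
[-0.12543881  0.74656013 -0.69329137]
```

View pics/s21.png

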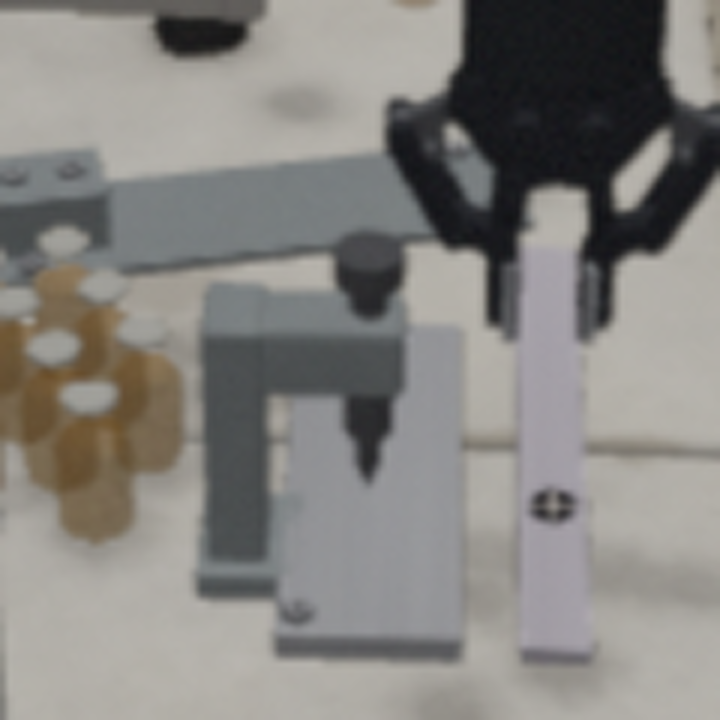

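Run:
```python
from barfit import *
s=cam("side"); t=cam("top"); save(t[0],"t21.png",(195,185,315,285),6)
obs=[(s,[[0,-40,8],[12.5,-110,8],[-12.5,-110,8],[12.5,-110,0],[-12.5,-110,0]],px([(553,506),(592,651),(520,651),(591,661),(522,661)],6,230,170))]
for z in (21,24.4,27):
  p,f=fit(obs,[432,-85,z,.09,np.pi+.0102],(0,1,3,4)); print(p.round(3),f.round(2)); print("mark",barT(p,[[0,-40,8]]))
print((proj(s,[[497.6,-44,36],[498.0,-44,36],[497.6,-46,36]])-[230,170])*6+2.5)
```

```text
[ 4.3132e+02 -9.1552e+01  2.1000e+01  9.0000e-02  3.1500e+00] [-0.09 -0.24  0.23 -0.24  0.08 -0.6   0.17  0.7  -0.41  0.34]
mark [[430.97287977 -50.99428983  25.35504775]]
[ 4.31556e+02 -8.71390e+01  2.44000e+01  8.40000e-02  3.15000e+00] [-0.09 -0.25  0.27 -0.25  0.04 -0.62  0.21  0.72 -0.45  0.36]
mark [[431.22524198 -46.61086804  29.01803662]]
[ 4.31737e+02 -8.37660e+01  2.70000e+01  7.90000e-02  3.14900e+00] [-0.09 -0.26  0.31 -0.26  0.01 -0.63  0.24  0.74 -0.48  0.37]
mark [[431.4180895  -43.26026235  31.81772915]]
[[369.11393677 488.20438109]
 [368.00691379 488.16869964]
 [369.33048364 484.69512355]]
```

View pics/t21.png

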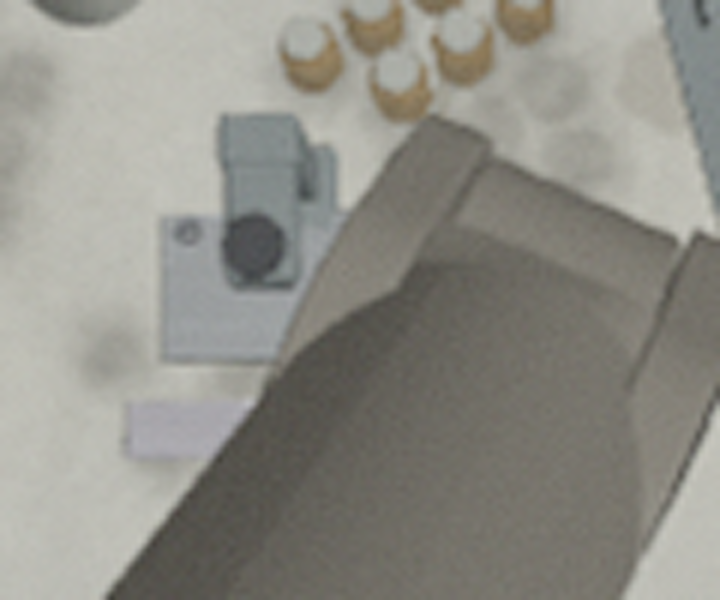

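Run:
```python
from barfit import *
t=cam("top")
q=px([(125,403),(125,460)],6,195,185); print(back(t,q,24.4-.085*110+8))
q=px([(161,216),(161,361)],6,195,185); print(back(t,q,12))
```

```text
[[441.94672944  25.22931585  23.05      ]
 [416.84773554  24.62154663  23.05      ]]
[[527.41287151  12.71515005  12.        ]
 [461.48720375  11.29779762  12.        ]]
```

Emit:
send_rows(increments=[{"tx": 0.006, "ty": 0.07, "tz": 0, "turn": 0, "gripper": 20}, {"tx": 0.006, "ty": 0.14, "tz": 0, "turn": 0, "gripper": 20}, {"tx": 0.006, "ty": 0.21, "tz": 0, "turn": 0, "gripper": 20}, {"tx": 0.006, "ty": 0.28, "tz": 0, "turn": 0, "gripper": 20}, {"tx": 0.006, "ty": 0.35, "tz": 0, "turn": 0, "gripper": 20}, {"tx": 0.006, "ty": 0.42, "tz": 0, "turn": 0, "gripper": 20}, {"tx": 0.006, "ty": 0.445, "tz": 0, "turn": 0, "gripper": 20}, {"tx": 0.006, "ty": 0.445, "tz": 0, "turn": 0, "gripper": 20}])

```text
time_s: 18.15
tool_pos: [498.5, -147.3, 8.1]
ee_rot: [-0.0, 0.704, 0.71, -0.0]
contact_force: [-0.9, -0.5, -0.8]
grip_width: 23.4
```

```bash
python3 go.py 498 -147 -9 3.1512
python3 - <<'E'
from h import *
c=cam("side"); save(c[0],"s22.png",(240,180,330,290),7)
t=cam("top"); save(t[0],"t22.png",(195,185,315,285),6)
print(arm.get_obs()["contact_force"])
E
```

```text
shares [ 0.0019 -0.0032  0.1138] turn deg -0.01090885071471348 share -0.0001 yaw now 0.54 pos [ 498.5 -147.3    8.1] tilt [-3.e-04 -1.e-04 -1.e+00] t 18.15 j [-0.09  0.48  0.31  2.12 -0.25  0.58  0.41] w 23.395964428883627
[-0.61013069  0.31640694 -1.36427906]
```

View pics/s22.png

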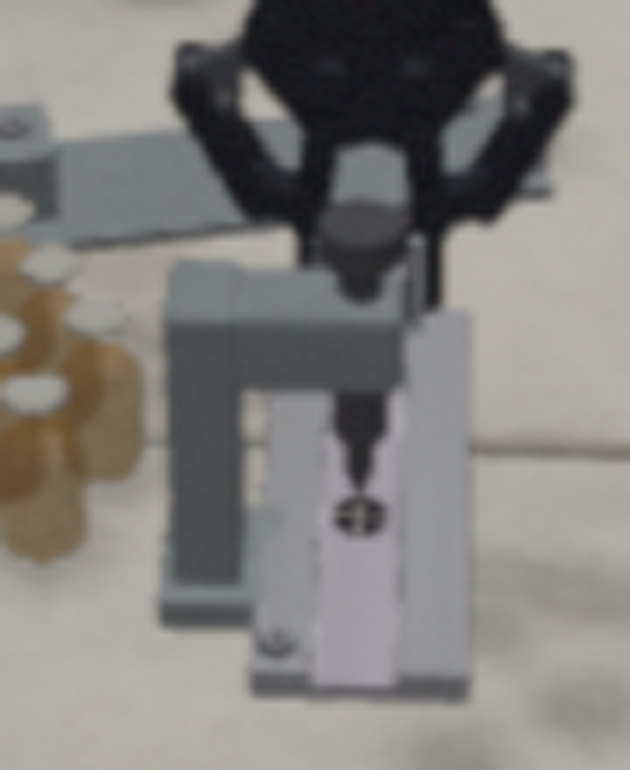

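View pics/t22.png

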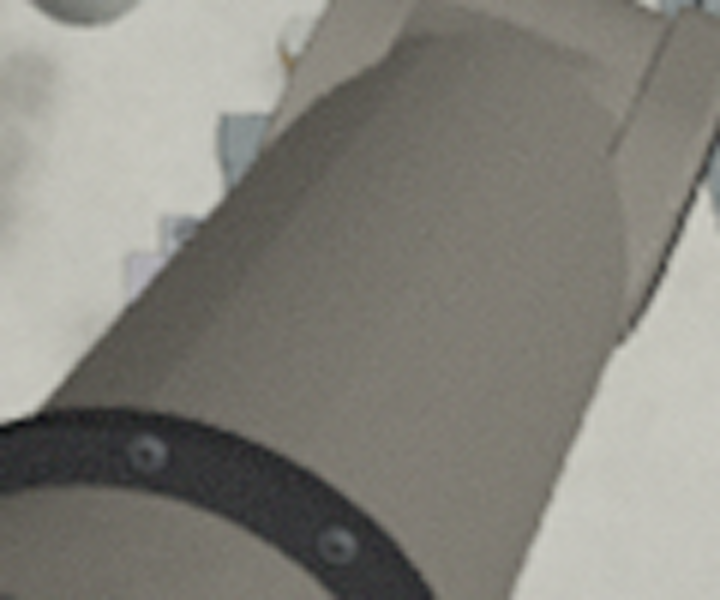

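Emit:
send_rows(increments=[{"tx": 0, "ty": 0, "tz": 0.02, "turn": 0, "gripper": 20}, {"tx": 0, "ty": 0, "tz": 0.04, "turn": 0, "gripper": 20}, {"tx": 0, "ty": 0, "tz": 0.06, "turn": 0, "gripper": 20}, {"tx": 0, "ty": 0, "tz": 0.08, "turn": 0, "gripper": 20}, {"tx": 0, "ty": 0, "tz": 0.1, "turn": 0, "gripper": 20}, {"tx": 0, "ty": 0, "tz": 0.1, "turn": 0, "gripper": 20}])

```text
time_s: 19.0
tool_pos: [498.7, -147.4, -6.9]
ee_rot: [0.0, 0.704, 0.71, -0.0]
contact_force: [1.6, -1.5, 3.1]
grip_width: 23.0
```

```bash
python3 go.py 498 -147 -9 3.1512
python3 - <<'E'
from h import *
c=cam("side"); save(c[0],"s23.png",(240,180,330,290),7)
print(arm.get_obs()["contact_force"])
E
```

```text
shares [ 0.0024 -0.0043  0.0138] turn deg -0.0287422197811793 share -0.0003 yaw now 0.52 pos [ 498.7 -147.4   -6.9] tilt [ 1.e-04 -1.e-04 -1.e+00] t 19.0 j [-0.07  0.5   0.29  2.12 -0.27  0.55  0.42] w 22.96159815692802
[ 0.08230578 -1.90040294  1.90730456]
```

View pics/s23.png

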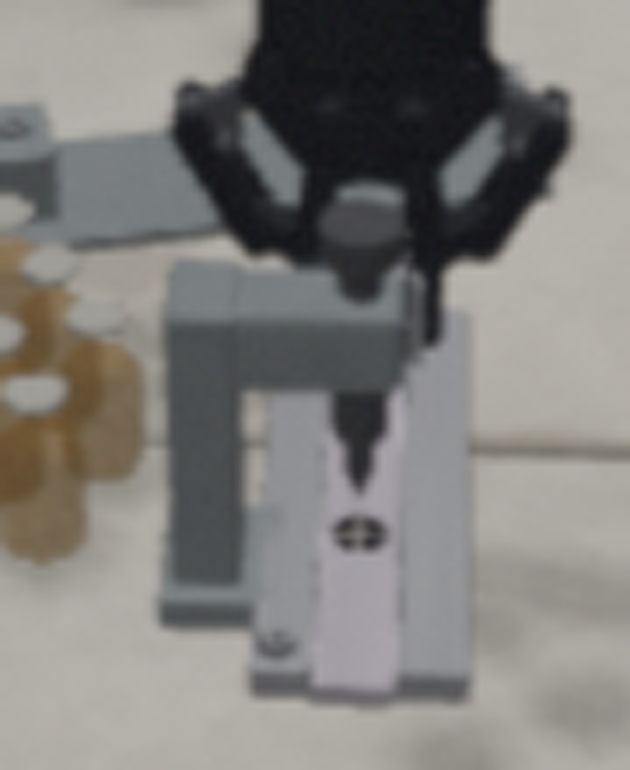

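Emit:
send_rows(increments=[{"tx": 0, "ty": 0, "tz": 0.01, "turn": 0, "gripper": 20}, {"tx": 0, "ty": 0, "tz": 0.015, "turn": 0, "gripper": 20}, {"tx": 0, "ty": 0, "tz": 0.015, "turn": 0, "gripper": 20}])

```text
time_s: 19.42
tool_pos: [498.8, -147.5, -8.2]
ee_rot: [0.0, 0.704, 0.71, 0.0]
contact_force: [-5.9, -1.0, 23.5]
grip_width: 23.2
```

Run:
```python
from barfit import *
print(arm.get_obs()["contact_force"])
c=cam("side"); save(c[0],"s24.png",(240,180,330,290),7)
p=[498.2,-86,12,0,np.pi+.0096]
print((proj(c,[[498.2,-46,20],[498.2,-46,36]])-[240,180])*7+3)
```

```text
[-5.89758348 -1.03108075 23.5348602 ]
[[358.69307848 535.1867566 ]
 [359.03494055 495.49877896]]
```

View pics/s24.png

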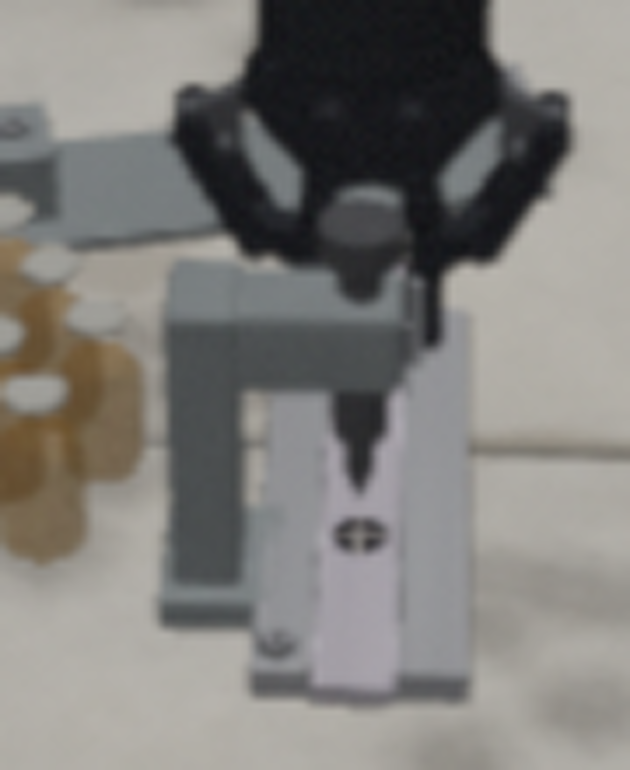

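Run:
```python
from barfit import *
c=cam("side"); im=c[0]
g=cv2.cvtColor(im,cv2.COLOR_RGB2GRAY)
print(g[240:264,284:300])
b=im[236:266,278:304]; cv2.imwrite("pics/s25.png",cv2.resize(b[:,:,::-1],None,fx=24,fy=20,interpolation=cv2.INTER_NEAREST))
```

```text
[[145 145 136 107  56  43  43  43  44  42  56 117 163 164 149 148]
 [145 145 141 116  61  45  46  45  43  44  65 122 162 163 150 148]
 [145 145 150 140  87  56  45  45  43  59  97 140 163 163 151 148]
 [146 144 150 154 126  80  49  45  47  91 136 159 162 159 150 149]
 [144 138 142 160 144  95  52  44  56 113 157 162 160 153 148 149]
 [145 139 144 162 145  98  51  42  55 117 158 161 158 151 148 148]
 [146 141 150 162 146  98  52  43  59 119 159 161 158 151 148 148]
 [145 142 146 159 149 109  56  45  76 129 159 161 158 151 150 150]
 [145 138 142 159 158 137  76  58 103 147 160 161 158 151 149 148]
 [145 141 144 160 160 148 107  82 126 158 162 161 157 150 148 150]
 [146 144 148 160 162 158 139 118 147 161 162 161 156 148 148 150]
 [147 146 152 160 161 161 152 148 159 163 162 160 155 147 149 150]
 [146 148 153 160 160 161 159 159 161 162 162 161 156 148 149 151]
 [147 148 154 159 157 149 148 150 150 152 158 160 156 147 150 151]
 [146 150 155 154 135  96  90 102  90 104 136 154 153 144 149 151]
 [147 152 156 136  81  65  85 100  79  70  94 132 148 140 149 151]
 [148 158 161 129  86  86 112 121  97  92 102 132 147 140 149 151]
 [147 158 165 139  83  62  99 114  65  63  98 137 147 137 148 151]
 [146 151 160 151 128 100 111 124  93 107 137 156 149 137 148 151]
 [140 143 161 161 157 150 147 152 147 157 160 160 150 138 149 151]
 [139 144 160 161 161 159 160 160 161 162 163 162 154 144 149 152]
 [143 149 162 161 161 159 160 161 162 163 163 165 158 143 150 151]
 [144 151 163 162 161 160 161 163 162 163 162 164 156 142 150 152]
 [144 148 159 161 161 159 161 161 161 163 163 162 154 137 148 151]]
```

View pics/s25.png

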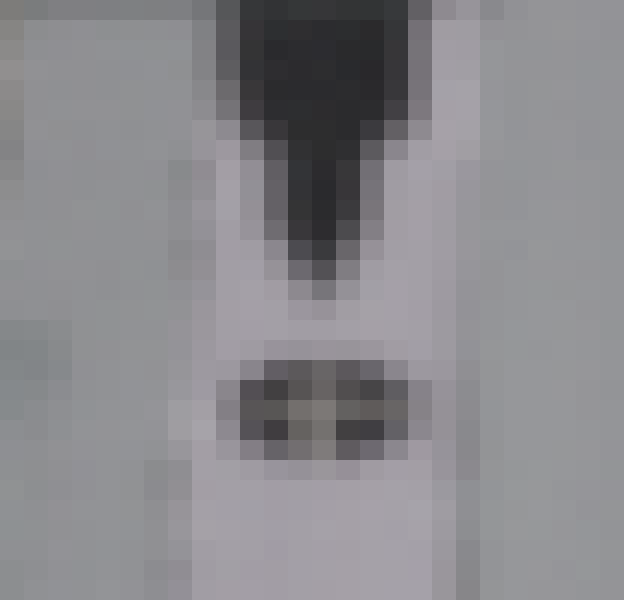

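```bash
cat > meas.py <<'E'
from barfit import *
c=cam("side"); g=cv2.cvtColor(c[0],cv2.COLOR_RGB2GRAY).astype(float)
w=np.clip(160-g[252:261,286:297],0,None); w[w<8]=0
yy,xx=np.mgrid[252:261,286:297]; print("mark",(w*xx).sum()/w.sum(),(w*yy).sum()/w.sum())
# box outline center via half-level crossing
for r in range(244,252):
    v=np.clip(160-g[r,287:296],0,None); print(r,"width",(v.sum()/116).round(2),"cx",((v*np.arange(287,296)).sum()/v.sum()).round(2) if v.sum()>5 else None)
T=[498.2,-46]
a=proj(c,[[*T,20],[*T,36],[T[0]+1,T[1],20],[T[0],T[1]+1,20]]); print(a, a[2]-a[0],a[3]-a[0])
E
python3 meas.py
```

```text
mark 291.0396 255.9804
244 width 3.96 cx 290.85
245 width 3.9 cx 290.83
246 width 3.84 cx 290.81
247 width 3.46 cx 290.78
248 width 2.45 cx 290.79
249 width 1.53 cx 290.76
250 width 0.67 cx 290.85
251 width 0.17 cx 290.65
[[290.81329693 256.02667951]
 [290.86213436 250.35696842]
 [290.3572536  256.01170089]
 [290.79516289 256.32088436]] [-0.45604332 -0.01497862] [-0.01813404  0.29420484]
```

Emit:
send_rows(increments=[{"tx": 0, "ty": 0, "tz": -0.015, "turn": 0, "gripper": 20}, {"tx": 0.008, "ty": 0.004, "tz": -0.015, "turn": 0, "gripper": 20}, {"tx": 0.008, "ty": 0.004, "tz": -0.015, "turn": 0, "gripper": 20}, {"tx": 0.008, "ty": 0.004, "tz": -0.005, "turn": 0, "gripper": 20}, {"tx": 0.008, "ty": 0.004, "tz": -0.005, "turn": 0, "gripper": 20}])

```text
time_s: 20.2
tool_pos: [499.1, -145.8, -8.1]
ee_rot: [-0.0, 0.704, 0.71, 0.0]
contact_force: [-2.4, 0.9, 12.5]
grip_width: 22.8
```

```bash
python3 meas.py; python3 -c "
from h import *
o=arm.get_obs();print(o['contact_force'],o['tool_pos'])"
```

```text
mark 291.00256786500364 256.481291269259
244 width 3.94 cx 290.84
245 width 3.88 cx 290.84
246 width 3.85 cx 290.82
247 width 3.46 cx 290.78
248 width 2.46 cx 290.81
249 width 1.52 cx 290.74
250 width 0.66 cx 290.8
251 width 0.16 cx 290.37
[[290.81329693 256.02667951]
 [290.86213436 250.35696842]
 [290.3572536  256.01170089]
 [290.79516289 256.32088436]] [-0.45604332 -0.01497862] [-0.01813404  0.29420484]
[-2.20969935  1.56029872 11.75526571] [ 499.08937341 -145.77700899   -8.13341844]
```

Run:
```python
from barfit import *
c=cam("side"); g=cv2.cvtColor(c[0],cv2.COLOR_RGB2GRAY).astype(float)
for th in (150,140,130,120):
    w=np.clip(th-g[252:262,286:296],0,None); yy,xx=np.mgrid[252:262,286:296]; print(th,(w*xx).sum()/w.sum(),(w*yy).sum()/w.sum())
print(g[252:261,285:299].astype(int))
```

```text
150 290.9898148148148 256.4925925925926
140 290.98296122209166 256.49764982373677
130 290.980694980695 256.48957528957527
120 290.97537473233405 256.50107066381156
[[146 152 160 161 160 159 159 162 162 162 162 157 148 150]
 [148 154 160 160 155 152 154 153 159 161 161 155 148 150]
 [149 155 156 149 134 117 123 118 135 151 158 156 148 149]
 [148 152 140  99  71  85 104  80  75 106 140 154 148 150]
 [149 147 120  77  72  99 118  96  71  80 122 150 144 148]
 [152 152 124  78  68  86 103  88  69  79 122 150 144 150]
 [158 165 147 110  77  85  98  70  81 109 137 150 142 149]
 [158 167 159 149 128 122 128 117 137 156 158 151 139 149]
 [155 162 160 160 157 157 159 159 160 162 160 152 139 150]]
```

Emit:
send_rows(increments=[{"tx": 0, "ty": 0, "tz": -0.004, "turn": 0, "gripper": 27}, {"tx": 0, "ty": 0, "tz": -0.004, "turn": 0, "gripper": 35}, {"tx": 0, "ty": 0, "tz": -0.004, "turn": 0, "gripper": 45}, {"tx": 0, "ty": 0, "tz": -0.004, "turn": 0, "gripper": 45}])

```text
time_s: 20.8
tool_pos: [499.0, -146.0, -7.8]
ee_rot: [-0.0, 0.704, 0.71, -0.0]
contact_force: [0.1, 0.1, 0.2]
grip_width: 44.7
```

```bash
python3 meas.py
python3 - <<'E'
from h import *
o=arm.get_obs();print(o['contact_force'],o['tool_pos'],o['grip_width'])
c=cam("side"); save(c[0],"s26.png",(240,160,350,290),6)
E
```

```text
mark 291.0961398397669 256.54879825200294
244 width 3.96 cx 290.84
245 width 3.89 cx 290.84
246 width 3.85 cx 290.82
247 width 3.4 cx 290.79
248 width 2.42 cx 290.81
249 width 1.53 cx 290.75
250 width 0.69 cx 290.79
251 width 0.15 cx 290.65
[[290.81329693 256.02667951]
 [290.86213436 250.35696842]
 [290.3572536  256.01170089]
 [290.79516289 256.32088436]] [-0.45604332 -0.01497862] [-0.01813404  0.29420484]
[ 0.35831004 -0.01610928 -0.73615336] [ 499.05053276 -146.03293872   -7.79610476] 44.97432041722464
```

View pics/s26.png

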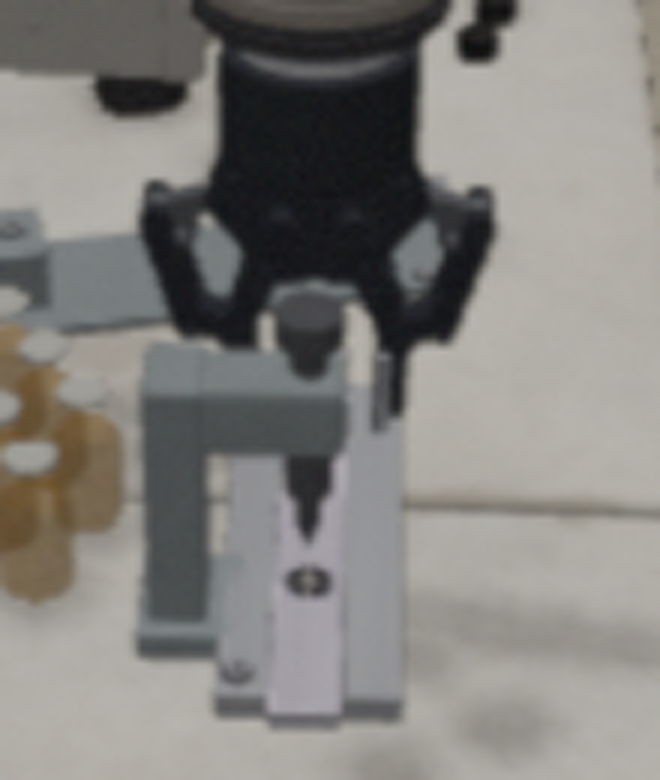

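Emit:
send_rows(increments=[{"tx": 0, "ty": 0, "tz": -0.05, "turn": 0, "gripper": 45}, {"tx": 0, "ty": 0, "tz": -0.2, "turn": 0, "gripper": 45}, {"tx": 0, "ty": 0, "tz": -0.45, "turn": 0, "gripper": 45}, {"tx": 0, "ty": 0, "tz": -0.75, "turn": 0, "gripper": 45}, {"tx": 0, "ty": 0, "tz": -1, "turn": 0, "gripper": 45}, {"tx": -0.3, "ty": 0, "tz": -1, "turn": 0, "gripper": 45}, {"tx": -0.6, "ty": 0, "tz": -1, "turn": 0, "gripper": 45}, {"tx": -0.9, "ty": 0, "tz": -1, "turn": 0, "gripper": 45}, {"tx": -1, "ty": 0, "tz": -1, "turn": 0, "gripper": 45}, {"tx": -1, "ty": 0, "tz": -1, "turn": 0, "gripper": 45}])

```text
time_s: 22.15
tool_pos: [500.2, -296.6, 142.4]
ee_rot: [-0.0, 0.704, 0.71, -0.0]
contact_force: [-0.5, -0.4, 0.2]
grip_width: 44.7
```

```bash
python3 meas.py|head -1
python3 - <<'E'
from h import *
o=arm.get_obs();print(o['contact_force'],o['tool_pos'],o['time_s'])
t=cam("top"); save(t[0],"t27.png",(190,180,320,270),6)
c=cam("side"); save(c[0],"s27.png",None,1.4)
E
```

```text
mark 291.09274711168166 256.4640564826701
[ 0.51206941  0.67502471 -0.41405635] [ 500.49240667 -295.38339727  142.30146166] 22.2
```

View pics/t27.png

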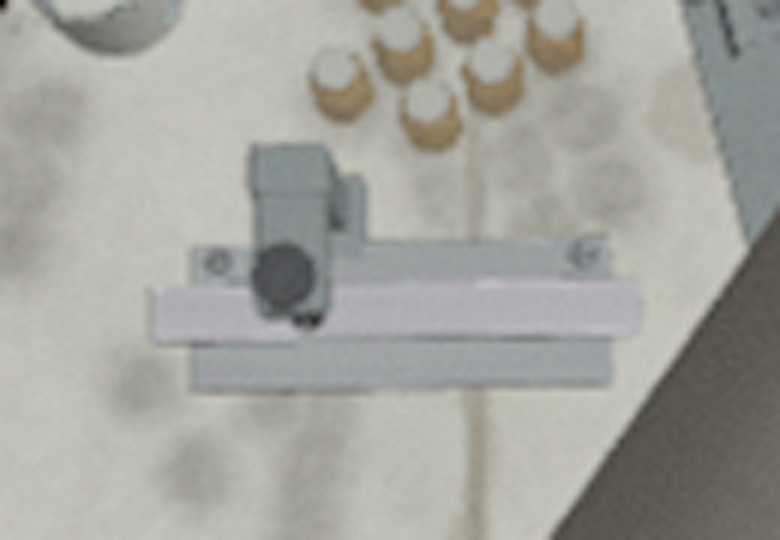

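View pics/s27.png

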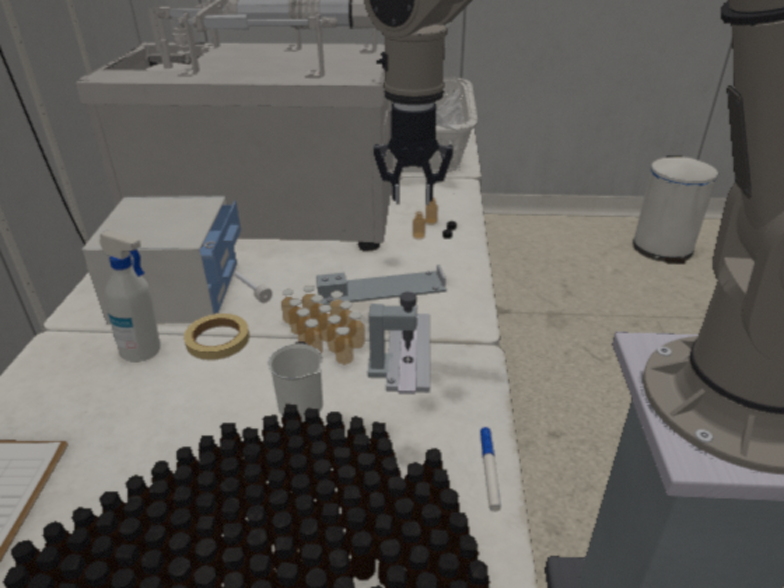

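Run:
```python
from barfit import *
t=cam("top")
b=back(t,px([(152,288),(152,343),(641,280),(641,333)],6,190,180),20)
e=back(t,px([(190,246),(190,390),(610,237),(611,385)],6,190,180),12)
print(b.round(1),e.round(1))
bc=b.mean(0);ec=e.mean(0)
byaw=np.arctan2(*( -(b[2]+b[3]-b[0]-b[1])[:2])) ; eyaw=np.arctan2(*(-(e[2]+e[3]-e[0]-e[1])[:2]))
print("bar centre - bed centre",bc-ec,"(want x +1.5,y 0)", "yaw", -byaw,-eyaw)
```

```text
[[ 507.2   28.7   20. ]
 [ 482.4   28.1   20. ]
 [ 509.8 -191.3   20. ]
 [ 485.9 -191.    20. ]] [[ 527.4   13.2   12. ]
 [ 461.9   11.8   12. ]
 [ 530.7 -177.8   12. ]
 [ 463.4 -177.5   12. ]]
bar centre - bed centre [0.46150347 1.22295465 8.        ] (want x +1.5,y 0) yaw 0.014111326583195768 0.01241428927288331
```

```bash
python3 -c "
from h import *
print(arm.sign_off()); print(arm.get_obs()['time_s'])"
```

```text
the job is handed in; nothing more can be done
None
the job is handed in; nothing more can be done
```

The bar is out of the rack and lying flat on the punch bed, marked face up, with its longer part on the longer side of the bed. The gripper has let go and is well clear, and I handed the job in at about 22 s.

I gripped the bar near the lip and raised that end about 36 mm. I then drew it about 73 mm out from under the cover, turned it, slid it under the punch from the front and set it down.

**Last checks**
- **Cross under the tip:** the side camera puts the cross about 0.7 mm toward the robot from the tip and within 0.5 mm along the bed. The top camera, using bar and bed outlines, gives about 1.0 mm toward the robot and 1.2 mm along the bed toward the short side. They disagree by up to about 1 mm along the bed. I left it there because regripping could have shifted it by as much.
- **Angle:** the bar is parallel to the bed to about 0.1°.
- **Other objects:** the beaker, small bottle and marker were never approached and look unmoved in the last side picture. I did not measure them.

**Things that went off plan**
- **Finger height:** the fingertips were about 20–24 mm higher than the reported tool position. I found this out by lowering in small steps, and the tips pressed the rack plate with about 45 N before I backed off 3–4 mm. That is over the 40 N limit set for the arm and the gripper's body, but it was the fingertips that touched, and I can't tell how it will be judged.
- **Bed contact:** when I set the bar down it pressed on the bed with up to about 24 N.

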